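# Put the plug gauge away, break the lid stay and shut the gauge chest

### The job

Put the plug gauge that lies on the bench into the long front compartment of the open gauge chest. Then break the lid's folding stay by pushing its knee joint in past straight, towards the lid's hinge, and lower the lid under control until it is fully shut, pressed home in its spring catches. Do not let the lid fall or slam, and leave the yellow screwdriver and the brush where they lie.

Things in the scene. Friction and masses are not known exactly. Their poses are not given: they have to be found in the camera images.
- gauge_chest: Open grey steel chest, fixed; 170 (x) x 210 (y) x 62 mm without lid, walls 4 mm. Origin: centre of its underside; x towards its hinge (away from the robot), y to its left. Inside, black foam with its surface at 42 mm (20 mm below the rim); 10 mm ridges split off a rear compartment (ring gauge, bush), an empty front compartment and, at the right wall, a 28 mm channel for the lid stay
- front_compartment (a point): Centre of the foam surface of the empty front compartment, 42 mm above the bench; axes as the chest's. The compartment measures 83 mm (x) by 174 mm (y)
- gauge_center (a point): Centre of the plug gauge, 9.5 mm above what it lies on: a plain steel double-ended plug gauge, 99 mm long (its x axis) and 19 mm across, 0.14 kg; starts on the bench to the left of the chest
- lid_hinge (a point): Middle of the lid's hinge line, 64 mm above the bench at the chest's rear rim; axes as the chest's (the hinge line is y)
- chest_lid (a joint): Opening angle of the lid: 0 shut, 1.396 (80 degrees) as propped by the stay. A steel pan 210 mm wide, 168 mm long, 16 mm deep, about 0.7 kg; shut, it lies from the hinge line forwards. The hinge is nearly free. Two spring roller catches at the front edge stop the lid about 0.057 rad (10 mm at its front) short of shut: it takes roughly 10 N more, down on the handle, to snap it home, where it stays
- lid_handle (a point): Middle of the round bar of the lid's handle: 11 mm thick, 84 mm long (y), on two posts; 140 mm from the hinge line along the lid, 60 mm from it square to the lid, 38 mm clear of the lid's outer face (its back when open). A finger fits between bar and lid; the bar can turn between finger pads. Axes are the lid's; when shut they match the chest's and the bar is 124 mm above the bench
- knee_point (a point): Middle of the knee of the folding steel stay at the chest's right side: a round boss, 18 mm across, 26 mm long (y), joining the lower link (71 mm, pinned to the chest) and the upper link (72 mm, pinned to the lid). Lid propped: the stay rises away from the robot at about 50 degrees, boss about 110 mm above the bench; push it square to the stay, down and away from the robot, towards the hinge
- stay_knee (a joint): Folding angle of the knee: 0 against its stop, locked a little over centre (the lid cannot close; pulling it only locks the stay harder), 0.13 straight, beyond that it folds; 3.0 with the lid shut. It is stiff: 6 to 10 N at the boss move it. Bent 0.3 to 0.8 its friction still carries the lid; bent beyond 1.2 to 1.7 (or with the lid pushed below about 1 rad) the lid drops
- screwdriver_yellow: Short screwdriver with a yellow grip, 171 mm, loose on the bench near its front edge; bystander. Origin under its centre
- brush: Flat chip brush with a wooden handle and black bristles, 169 mm, loose on the bench to the right of the chest; bystander. Origin under its centre

How it is judged:
On the way, in this order (a step that is already met when the one before it is completed fails the run):
1. the plug gauge lies in the front compartment (x of gauge_center in the frame of front_compartment between -0.036 and 0.036 m and y of gauge_center in the frame of front_compartment between -0.045 and 0.045 m and z of gauge_center in the frame of front_compartment below 0.018 m), for 0.1 s.
2. the stay's knee is folded past straight (value of joint stay_knee above 0.25 rad).
At the end, for the whole second after the job is handed in: The plug gauge lies in the front compartment (its centre within 36 mm in x and 45 mm in y of the compartment's centre and less than 18 mm above the foam), and the lid is snapped shut to within 0.03 rad and at rest (all of step 1 and velocity of joint chest_lid between -0.05 and 0.05 rad/s and value of joint chest_lid below 0.03 rad); the robot touches nothing.
It fails at once if the lid falls or slams (closes faster than 2 rad/s before it reaches its catches) (value of joint chest_lid above 0.1 rad and velocity of joint chest_lid below -2 rad/s).
It fails at once if the yellow screwdriver is moved by more than 30 mm (distance of screwdriver_yellow from where it was at the start of the episode above 0.03 m).
It fails at once if the brush is moved by more than 30 mm (distance of brush from where it was at the start of the episode above 0.03 m).
It also fails if it takes over 67 s, if anything falls off the work surface, if the arm or the gripper's body presses on something with over 40 N, if the wrist force passes 120 N, or if a joint passes its speed limit or range.

### The arm

A 6-joint arm with a two-finger parallel gripper is mounted at the origin on a cart in front of the work surface, level with it; the furniture and walls round the work are solid. World frame = base frame: x ahead of the robot, y to its left, z up, the work surface at z = 0. Lengths are in m, angles in rad, forces in N, time in s.
With the tool pointing down it reaches from about 0.25 to 0.775 m from the base axis. Payload 8.9 kg.
Tool frame: the origin (TCP) lies at the very end of the fingers, on their centre line; the grasp point (between the pads) lies 19 mm behind it; z points along the fingers, x is the direction in which the jaws open and shut, and the axes are right-handed (so a half turn about z gives the same grasp; the last joint's range is limited). The gripper opens to 85 mm and grips with 20 to 120 N. Pads are 22 mm wide; open, the fingers measure 114 mm over their backs; the gripper's body (76 mm by 85 mm) begins 54 mm behind the grasp point. The pads swing forward as they close: fully open they stand 13 mm farther back than shut.
Start: joints at [-1.449, 0.291, -0.153, 1.127, 0, 1.431], TCP at [0.135, -0.507, 0.231] pointing down, gripper open.
Joint ranges: [-2.52, 2.52], [-0.91, 1.74], [-1.3, 1.37], [-1.96, 2.02], [-1.52, 1.47], [-3.14, 3.14]. Speed limits (rad/s): [2.22, 2.22, 2.79, 3.14, 3.14, 3.14].

### API

Orientations are given as a rotation vector (axis times angle).
In Python, from plant import bot, cams gives the robot as it stands.
- The arm moves only by the tool apply_moves, never from a script. Its argument "increments" is one flat list of numbers, 7 for each row, row after row: the shift along the tool's x, y, z in m, then the turn, a rotation vector about the tool's x, y, z in units of 5 degrees (1.0 is 5 degrees), then the gripper's target within -1 to 1 (fully open at 1, half-way at 0, shut at -1). In form: [dx, dy, dz, wx, wy, wz, hand, dx, dy, dz, wx, wy, wz, hand, ...]. A call has 1 to 8 rows; each row shifts and turns the pose as measured when the row begins, along the tool's axes as they then stand; what a row does not reach is not made up. A row lasts 1/8 s, in which the tool goes at most 62.5 mm and 10.7 degrees, less where a joint would pass 70% of its speed; a pose out of reach is approached as far as the arm can. A call with a gripper value outside its range is refused whole. The fingers move at their own pace and stop on an object; "newtons" is the grip in N (left out, the last holds). Time passes only in rows, so rows that do not move let the fingers close. It gives the time, the measured TCP pose, the force and the opening at its end, in the units of the state.
- bot.sense(): the state, without advancing time (a new reading comes with each control period).
- cams.grab_frame(name): name is "scene" or "side" or "wrist"; returns the picture (384x512x3 uint8, red, green, blue); there is no depth.
- cams.get_calibration(name): a dict with "camera_matrix" (3x3 intrinsics, pixels), "view" (4x4, takes a point from world to camera coordinates). Camera axes: x right, y down, z forward; pixel columns grow to the right and rows downward; lengths in m; the calibration is good to about 2 mm. A picture is of the moment at which its call begins: read the wrist's pose just before it. get_calibration takes no time and is no camera call; for the wrist camera it gives the pose at the moment of the call.
- bot.job_done(): hands the job in, once; it reports no verdict.
The state is a dict: "clock": time; "joint_pos": joint angles; "qd": joint speeds; "joint_torque": joint torques, N m; "ee_pos": TCP position; "ee_rot": TCP orientation; "contact_force": force on the tool from outside, world axes, zero at the start; "torque": the same for the moment, N m; "finger_gap": finger opening in m.
Only numpy, scipy, OpenCV 4.12 (cv2) and the standard library are available. Lean on these libraries where they do the work, as an engineer would, in place of code of your own. Each camera call takes 0.05 s, during which the arm holds its last target.

## Working session

There is one attempt and no reset: what is moved stays moved. The work goes in short steps, Python scripts to look and compute and a tool call to move; the robot and the scene stay as the last step left them, time stands still between calls to the robot, and variables do not carry over. Pictures are saved under pics/ and viewed, and the job is handed in when it is done.

Besides the shell and the picture viewer there is one more tool, called as name(argument=value, ...) on one line, values as JSON. apply_moves: Moves the arm, as the interface text tells. Its arguments: {"type":"object","properties":{"increments":{"type":"array","items":{"type":"number"}},"newtons":{"type":"number"}},"required":["increments"]}

```bash
ls; mkdir -p pics; python3 - <<'E'
from plant import bot,cams
import cv2
print(bot.sense())
for n in ["scene","side"]:
    im=cams.grab_frame(n); cv2.imwrite(f"pics/{n}0.png",cv2.cvtColor(im,cv2.COLOR_RGB2BGR))
    print(n,cams.get_calibration(n))
E
```

```text
pics
{'clock': 0.0, 'joint_pos': array([-1.44931430e+00,  2.91303780e-01, -1.54125178e-01,  1.12667582e+00,
        2.93941754e-05,  1.43152744e+00]), 'qd': array([ 0.00036722,  0.00282671,  0.00043049, -0.00055574,  0.00106608,
       -0.00071036]), 'joint_torque': array([-1.67370727e-03, -5.37144756e+01,  3.31368542e+01,  1.60669175e-02,
       -2.17792240e-04,  6.68857140e-06]), 'ee_pos': array([ 0.13532462, -0.50681653,  0.23072051]), 'ee_rot': array([-2.49063326e+00,  1.91320544e+00,  1.40698034e-03]), 'contact_force': array([-0.07176901, -0.34107489, -0.5710079 ]), 'torque': array([ 0.02102505, -0.02113133, -0.0193345 ]), 'finger_gap': 0.085745758514695}
scene {'camera_matrix': array([[422.97138925,   0.        , 258.8065289 ],
       [  0.        , 422.97138925, 195.79394544],
       [  0.        ,   0.        ,   1.        ]]), 'view': array([[-8.58817790e-01, -5.12281077e-01,  3.19719846e-04,
         2.88361393e-01],
       [-2.25794292e-01,  3.77974319e-01, -8.97859873e-01,
         3.26440865e-01],
       [ 4.59835777e-01, -7.71170222e-01, -4.40281213e-01,
         8.22086425e-01],
       [ 0.00000000e+00,  0.00000000e+00,  0.00000000e+00,
         1.00000000e+00]])}
side {'camera_matrix': array([[431.48611266,   0.        , 258.47852488],
       [  0.        , 431.48611266, 193.19857867],
       [  0.        ,   0.        ,   1.        ]]), 'view': array([[ 0.84665952, -0.53194158,  0.01434617, -0.55934715],
       [-0.28979552, -0.48352602, -0.82596679,  0.1398671 ],
       [ 0.44630283,  0.69515519, -0.56353619,  1.26545552],
       [ 0.        ,  0.        ,  0.        ,  1.        ]])}
```

View pics/scene0.png

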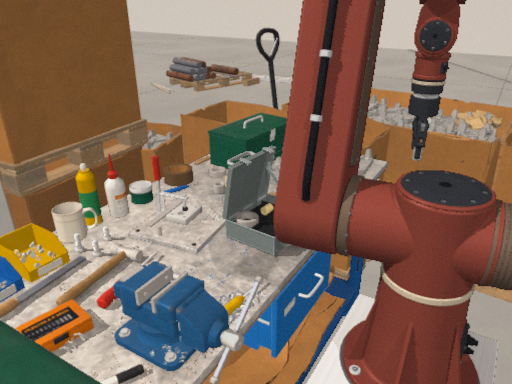

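View pics/side0.png

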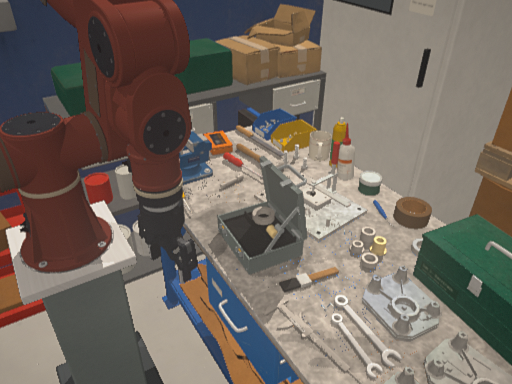

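```bash
python3 - <<'E'
import cv2
a=cv2.imread("pics/side0.png")[120:310,170:360]; cv2.imwrite("pics/side0c.png",cv2.resize(a,None,fx=3.1,fy=3.1,interpolation=cv2.INTER_CUBIC))
a=cv2.imread("pics/scene0.png")[140:330,130:340]; cv2.imwrite("pics/scene0c.png",cv2.resize(a,None,fx=3,fy=3,interpolation=cv2.INTER_CUBIC))
E
```

```text
(no output)
```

View pics/side0c.png

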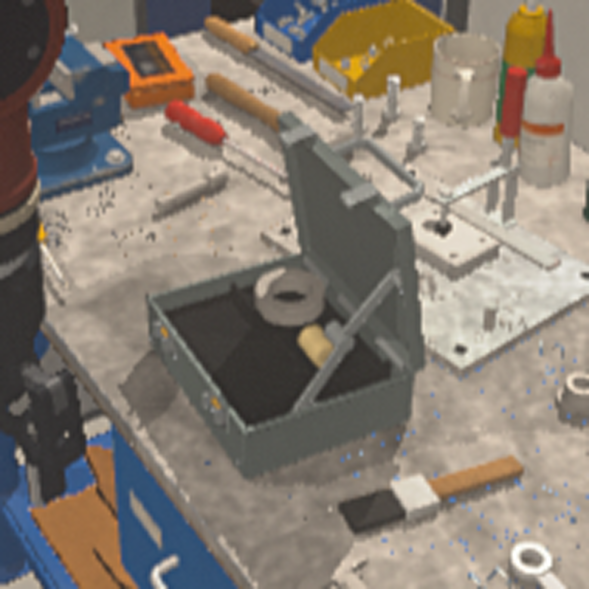

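View pics/scene0c.png

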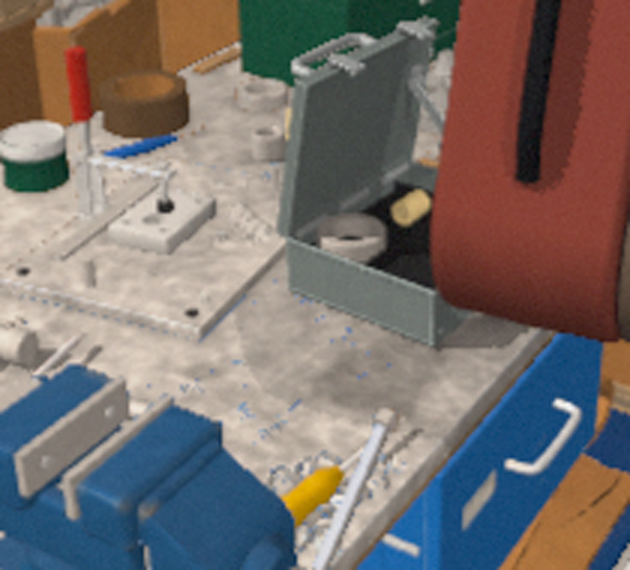

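```bash
cat > h.py <<'E'
from plant import bot,cams
import numpy as np,cv2
from scipy.spatial.transform import Rotation as R
def ray(n,uv,z,cal=None):
    c=cal or cams.get_calibration(n);V=c["view"];K=c["camera_matrix"]
    d=V[:3,:3].T@np.linalg.inv(K)@np.array([uv[0],uv[1],1.]);o=-V[:3,:3].T@V[:3,3]
    return o+d*(z-o[2])/d[2]
def tri(n1,uv1,n2,uv2):
    A=[]
    for n,uv in((n1,uv1),(n2,uv2)):
        c=cams.get_calibration(n);P=c["camera_matrix"]@c["view"][:3]
        A+= [uv[0]*P[2]-P[0],uv[1]*P[2]-P[1]]
    X=np.linalg.svd(np.array(A))[2][-1];return X[:3]/X[3]
def proj(n,p):
    c=cams.get_calibration(n);q=c["camera_matrix"]@(c["view"][:3,:3]@p+c["view"][:3,3]);return q[:2]/q[2]
def save(n,f,box=None,s=1):
    cal=cams.get_calibration(n);im=cams.grab_frame(n)
    a=cv2.cvtColor(im,cv2.COLOR_RGB2BGR); cv2.imwrite("pics/full_"+f,a)
    if box: a=a[box[1]:box[3],box[0]:box[2]]
    cv2.imwrite("pics/"+f,cv2.resize(a,None,fx=s,fy=s,interpolation=cv2.INTER_CUBIC)); return cal
E
python3 - <<'E'
from h import *
sd=lambda x,y:(170+x/3.1,120+y/3.1)
sc=lambda x,y:(130+x/3,140+y/3)
for nm,p,z in [("FL rim",(150,297),.062),("FR rim",(241,432),.062),("RR rim",(412,372),.062),("FR bot",(247,475),0),("RR bot",(410,415),0),("FL bot",(155,335),0),
  ("g1",(157,212),.0095),("g2",(228,182),.0095),("screwtip",(62,298),0),("brush1",(345,515),0.005),("brush2",(520,468),.005)]:
    print(nm,ray("side",sd(*p),z))
for nm,p,z in [("RL rim",(292,240),.062),("RL bot",(295,295),0),("FL bot",(435,342),0),("FL rim",(432,290),.062),("gx1",(385,415),.0095),("gx2",(335,540),.0095),("yel1",(290,508),.01),("yel2",(340,475),.01)]:
    print("scene",nm,ray("scene",sc(*p),z))
E
```

```text
FL rim [ 0.3982998  -0.19339517  0.062     ]
FR rim [ 0.37654129 -0.39805195  0.062     ]
RR rim [ 0.54615859 -0.41065264  0.062     ]
FR bot [ 0.38724801 -0.39041645  0.        ]
RR bot [ 5.55613958e-01 -4.02485749e-01 -1.11022302e-16]
FL bot [ 0.40954326 -0.17758168  0.        ]
g1 [0.50809481 0.00285176 0.0095    ]
g2 [0.60752984 0.01603436 0.0095    ]
screwtip [ 0.35625642 -0.07507487  0.        ]
brush1 [ 0.43065429 -0.47753761  0.005     ]
brush2 [ 0.59333465 -0.51166118  0.005     ]
scene RL rim [ 0.55935883 -0.19963863  0.062     ]
scene RL bot [ 0.55927885 -0.20111491  0.        ]
scene FL bot [ 0.40320316 -0.19986994  0.        ]
scene FL rim [ 0.40143095 -0.18893677  0.062     ]
scene gx1 [ 0.38035596 -0.07245794  0.0095    ]
scene gx2 [0.33607274 0.07201979 0.0095    ]
scene yel1 [0.38302515 0.06118896 0.01      ]
scene yel2 [0.3712219  0.01056415 0.01      ]
```

```bash
cat >> h.py <<'E'
def pose():
    s=bot.sense();return s["ee_pos"],R.from_rotvec(s["ee_rot"])
def plan(ptgt,Rt=None,n=None,p=None,r=None):
    "rows (tool axes, 5deg units) from current/given pose to target"
    if p is None: p,r=pose()
    if Rt is None: Rt=r
    dp=np.asarray(ptgt)-p; w=(r.inv()*Rt).as_rotvec()
    if n is None: n=int(max(np.ceil(np.linalg.norm(dp)/.055),np.ceil(np.degrees(np.linalg.norm(w))/9.5),1))
    for i in range(n):
        ri=r*R.from_rotvec(w*i/n)
        print(np.round(ri.inv().apply(dp/n),4).tolist(),np.round(np.degrees(w/n)/5,3).tolist())
def down(yaw,tilt=0):
    "tool z down, tool x at world yaw"
    x=np.array([np.cos(yaw),np.sin(yaw),0]);z=np.array([0,0,-1.]);return R.from_matrix(np.column_stack([x,np.cross(z,x),z]))
E
python3 - <<'E'
from h import *
p,r=pose();print(r.as_matrix().round(3))
c=cams.get_calibration("wrist");V=c["view"];print(-V[:3,:3].T@V[:3,3],V.round(3),c["camera_matrix"])
plan([.36,-.22,.36],down(np.radians(-82)))
E
```

```text
[[ 0.258 -0.966 -0.   ]
 [-0.966 -0.258  0.001]
 [-0.001 -0.    -1.   ]]
[ 0.19856114 -0.49035199  0.37366832] [[ 0.259 -0.966 -0.002 -0.524]
 [-0.932 -0.25   0.263 -0.036]
 [-0.255 -0.067 -0.965  0.378]
 [ 0.     0.     0.     1.   ]] [[307.19675496   0.         258.70234976]
 [  0.         307.19675496 190.02170419]
 [  0.           0.           1.        ]]
[-0.0274, -0.0364, -0.0161] [-0.0, 0.002, 0.174]
[-0.028, -0.036, -0.0161] [-0.0, 0.002, 0.174]
[-0.0285, -0.0355, -0.0161] [-0.0, 0.002, 0.174]
[-0.029, -0.0351, -0.0161] [-0.0, 0.002, 0.174]
[-0.0296, -0.0347, -0.0161] [-0.0, 0.002, 0.174]
[-0.0301, -0.0342, -0.0161] [-0.0, 0.002, 0.174]
[-0.0306, -0.0337, -0.0161] [-0.0, 0.002, 0.174]
[-0.0311, -0.0333, -0.0161] [-0.0, 0.002, 0.174]
```

apply_moves(increments=[-0.027,-0.036,-0.016,0,0,0.17,1,-0.028,-0.036,-0.016,0,0,0.17,1,-0.0285,-0.036,-0.016,0,0,0.17,1,-0.029,-0.035,-0.016,0,0,0.17,1,-0.0295,-0.035,-0.016,0,0,0.17,1,-0.03,-0.034,-0.016,0,0,0.17,1,-0.0305,-0.034,-0.016,0,0,0.17,1,-0.031,-0.033,-0.016,0,0,0.17,1])

```text
clock: 1.1
ee_pos: [0.3648, -0.2132, 0.3603]
ee_rot: [-2.36, 2.067, 0.009]
contact_force: [0.7, -0.4, 0.0]
finger_gap: 0.0851
```

```bash
python3 - <<'E'
from h import *
c=save("wrist","w1.png",None,1.5);save("scene","s1.png");print(pose()[0],pose()[1].as_matrix().round(3))
import pickle;pickle.dump(c,open("w1.pkl","wb"))
E
```

```text
[ 0.36627999 -0.21197634  0.36125424] [[ 0.136 -0.991  0.001]
 [-0.991 -0.136  0.006]
 [-0.006 -0.001 -1.   ]]
```

View pics/w1.png

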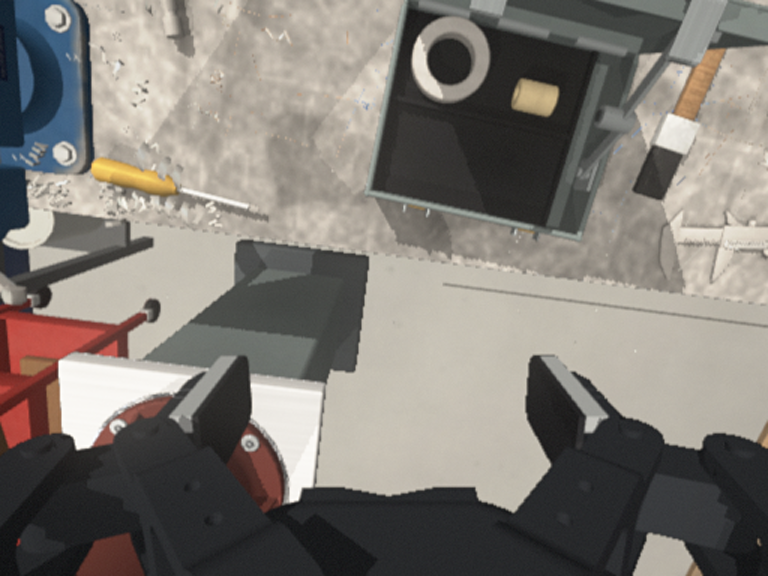

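```bash
python3 - <<'E'
from h import *
c=__import__("pickle").load(open("w1.pkl","rb"))
for nm,p,z in [("FL",(368,192),.062),("FR",(581,238),.062),("boss",(613,118),.11)]: print(nm,ray("wrist",(p[0]/1.5,p[1]/1.5),z,c))
plan([.48,0.0,.25])
E
```

```text
FL [ 0.39711099 -0.1880412   0.062     ]
FR [ 0.38122234 -0.39661208  0.062     ]
boss [ 0.48472914 -0.37772188  0.11      ]
[-0.0388, -0.0283, 0.0225] [0.0, 0.0, 0.0]
[-0.0388, -0.0283, 0.0225] [0.0, 0.0, 0.0]
[-0.0388, -0.0283, 0.0225] [0.0, 0.0, 0.0]
[-0.0388, -0.0283, 0.0225] [0.0, 0.0, 0.0]
[-0.0388, -0.0283, 0.0225] [0.0, 0.0, 0.0]
```

apply_moves(increments=[-0.039,-0.028,0.0225,0,0,0,1,-0.039,-0.028,0.0225,0,0,0,1,-0.039,-0.028,0.0225,0,0,0,1,-0.039,-0.028,0.0225,0,0,0,1,-0.039,-0.028,0.0225,0,0,0,1,0,0,0,0,0,0,1])

```text
clock: 1.95
ee_pos: [0.4805, 0.004, 0.2439]
ee_rot: [-2.365, 2.066, 0.006]
contact_force: [0.3, 0.2, 1.0]
finger_gap: 0.086
```

```bash
python3 - <<'E'
from h import *
c=save("wrist","w2.png",None,1.5);print(pose()[0],pose()[1].as_matrix().round(3))
import pickle;pickle.dump(c,open("w2.pkl","wb"))
E
```

```text
[0.48038495 0.00264646 0.24481209] [[ 0.133 -0.991 -0.001]
 [-0.991 -0.133  0.003]
 [-0.003  0.001 -1.   ]]
```

View pics/w2.png

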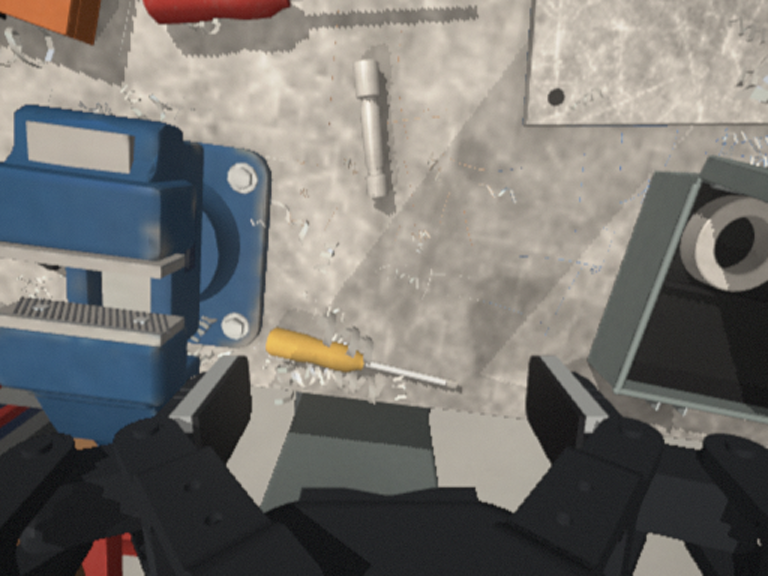

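```bash
python3 - <<'E'
from h import *
c=__import__("pickle").load(open("w2.pkl","rb"))
for nm,p,z in [("far",(367,60),.0095),("near",(377,197),.0095),("visebase",(270,200),.015),("vise jaw",(185,265),.1),("visetop",(195,190),.1),("FL",(622,392),.062),("screw",(320,350),.01)]: print(nm,ray("wrist",(p[0]/1.5,p[1]/1.5),z,c))
a=ray("wrist",(367/1.5,62/1.5),.0095,c);b=ray("wrist",(377/1.5,195/1.5),.0095,c);m=(a+b)/2;d=a-b
yaw=np.arctan2(d[1],d[0]);print(m,yaw,np.linalg.norm(d))
Rt=down(yaw-np.pi/2)
plan([m[0],m[1],.06],Rt,5)
E
```

```text
far [0.6137186  0.03863287 0.0095    ]
near [0.51451557 0.01820514 0.0095    ]
visebase [0.50108949 0.10230994 0.015     ]
vise jaw [0.46293731 0.13271275 0.1       ]
visetop [0.5110981  0.12754352 0.1       ]
FL [ 0.39628771 -0.19099128  0.062     ]
screw [0.37580955 0.05091366 0.01      ]
[0.56422435 0.02843691 0.0095    ] 0.2053834797239513 0.0983349737390085
[-0.0028, -0.0173, 0.037] [0.002, 0.007, -0.165]
[-0.0025, -0.0174, 0.037] [0.002, 0.007, -0.165]
[-0.0023, -0.0174, 0.037] [0.002, 0.007, -0.165]
[-0.0021, -0.0174, 0.037] [0.002, 0.007, -0.165]
[-0.0019, -0.0174, 0.037] [0.002, 0.007, -0.165]
```

```bash
python3 - <<'E'
from h import *
for p in [(.6137,.0386,.0095),(.5145,.0182,.0095),(.6075,.016,.0095),(.508,.00285,.0095)]: u=proj("side",np.array(p));print(u,(u-[170,120])*3.1, proj("scene",np.array(p)))
a=cv2.imread("pics/side0.png")[160:200,205:265]; cv2.imwrite("pics/sidez.png",cv2.resize(a,None,fx=10,fy=10,interpolation=cv2.INTER_CUBIC))
E
```

```text
[241.85058966 175.37021871] [222.73682794 171.64767799] [156.66703223 272.43076496]
[220.19850615 185.76591012] [155.61536907 203.87432138] [192.61565586 280.60302057]
[243.5460732  178.71639452] [227.99282693 182.020823  ] [164.62902874 268.61649749]
[220.62106116 188.39516534] [156.92528961 212.02501256] [198.59381131 278.14072163]
```

View pics/sidez.png

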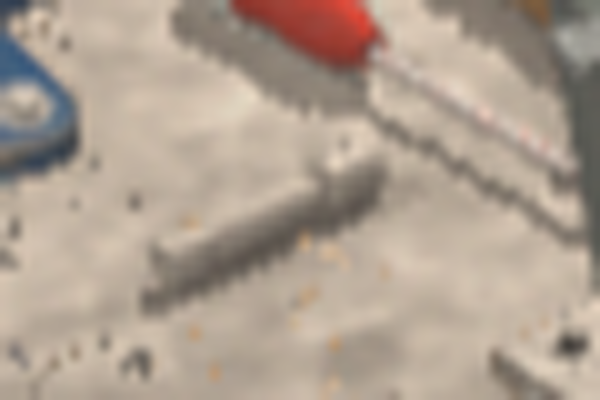

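apply_moves(increments=[-0.003,-0.017,0.037,0,0,-0.165,1,-0.0025,-0.0175,0.037,0,0,-0.165,1,-0.0025,-0.0175,0.037,0,0,-0.165,1,-0.002,-0.0175,0.037,0,0,-0.165,0.5,-0.002,-0.0175,0.03,0,0,-0.165,0.2,0,0,0,0,0,0,0.2])

```text
clock: 2.75
ee_pos: [0.5675, 0.0189, 0.0657]
ee_rot: [-2.43, 1.989, -0.006]
contact_force: [-0.3, -0.7, 0.9]
finger_gap: 0.0511
```

```bash
python3 - <<'E'
from h import *
c=save("wrist","w3.png",None,1.5);print(pose()[0],pose()[1].as_matrix().round(3),bot.sense()["finger_gap"],bot.sense()["joint_pos"])
import pickle;pickle.dump(c,open("w3.pkl","wb"))
E
```

```text
[0.56771814 0.01869524 0.06697208] [[ 0.197 -0.98   0.005]
 [-0.98  -0.197 -0.001]
 [ 0.002 -0.005 -1.   ]] 0.05131297731676549 [-9.52250857e-02  5.08116397e-01 -2.85673416e-01  7.71752110e-01
 -9.57133673e-04  2.84779387e+00]
```

View pics/w3.png

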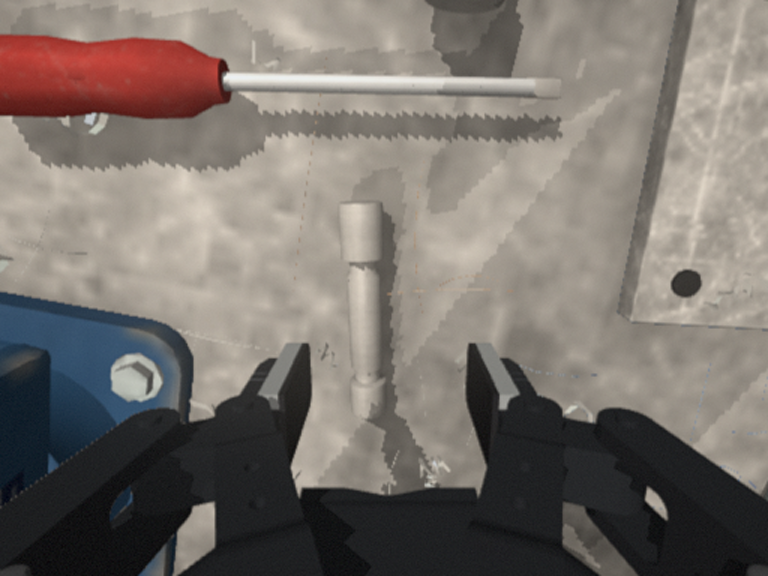

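```bash
python3 - <<'E'
from h import *
c=__import__("pickle").load(open("w3.pkl","rb"))
a=ray("wrist",(361/1.5,206/1.5),.0095,c);b=ray("wrist",(368/1.5,413/1.5),.0095,c);m=(a+b)/2;d=a-b
yaw=np.arctan2(d[1],d[0]);print(a,b,m,yaw,np.linalg.norm(d))
Rt=down(yaw-np.pi/2)
plan([m[0],m[1],.06],Rt,2)
E
```

```text
[0.61064123 0.03903791 0.0095    ] [0.51379977 0.01751733 0.0095    ] [0.5622205  0.02827762 0.0095    ] 0.21867138138753747 0.09920385368234214
[-0.0052, 0.0018, 0.0035] [-0.027, -0.014, -0.115]
[-0.0053, 0.0017, 0.0035] [-0.027, -0.014, -0.115]
```

apply_moves(increments=[-0.006,0.002,0.004,0,0,-0.12,0.2,-0.005,0.002,0.02,0,0,-0.12,0.2,0,0,0.02,0,0,0,0.2,0,0,0,0,0,0,0.2])

```text
clock: 3.3
ee_pos: [0.5624, 0.027, 0.0279]
ee_rot: [-2.446, 1.962, -0.017]
contact_force: [0.3, 0.0, -0.2]
finger_gap: 0.0511
```

```bash
python3 - <<'E'
from h import *
c=save("wrist","w4.png",None,1.5);print(pose()[0],pose()[1].as_matrix().round(3),bot.sense()["finger_gap"])
plan([.5622,.0283,.004],down(.2187-np.pi/2),2)
E
```

```text
[0.56315536 0.02701666 0.02873875] [[ 0.217 -0.976  0.013]
 [-0.976 -0.217 -0.003]
 [ 0.005 -0.013 -1.   ]] 0.05108886587165525
[-0.0008, 0.0005, 0.0124] [-0.072, -0.031, 0.001]
[-0.0008, 0.0004, 0.0124] [-0.072, -0.031, 0.001]
```

View pics/w4.png

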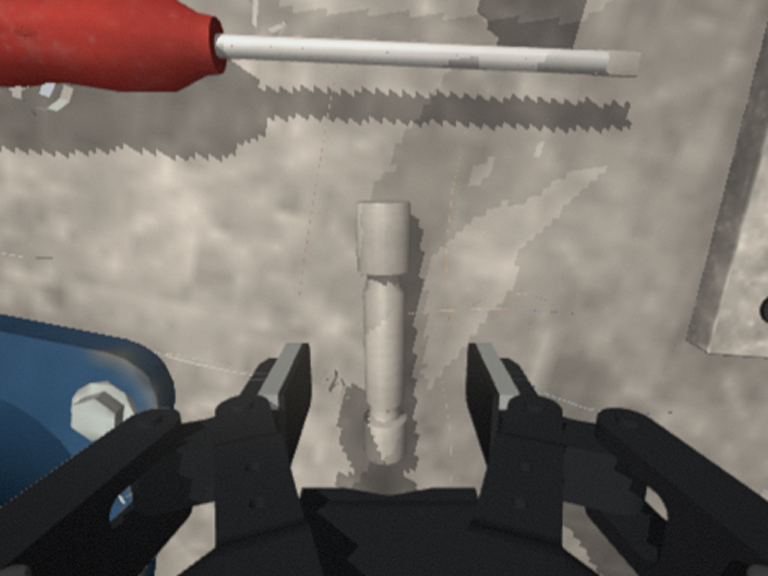

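Centred laterally (gauge at column ≈386, fingers at 310 and 470). Descending and gripping.

apply_moves(increments=[-0.001,0,0.013,-0.07,-0.03,0,0.2,0,0,0.012,-0.07,-0.03,0,0.2,0,0,0.001,0,0,0,-0.3,0,0,0,0,0,0,-1,0,0,0,0,0,0,-1,0,0,0,0,0,0,-1], newtons=60)

```text
clock: 4.1
ee_pos: [0.5646, 0.0278, 0.0037]
ee_rot: [-2.449, 1.964, -0.004]
contact_force: [-0.1, 0.6, -1.5]
finger_gap: 0.0176
```

```bash
python3 - <<'E'
from h import *
c=save("wrist","w5.png",None,1.5);print(pose()[0],pose()[1].as_matrix().round(3),bot.sense()["finger_gap"],bot.sense()["contact_force"])
E
```

```text
[0.56461272 0.02782392 0.0036318 ] [[ 0.217 -0.976  0.003]
 [-0.976 -0.217 -0.   ]
 [ 0.001 -0.003 -1.   ]] 0.01766817767787049 [ 0.20765727 -0.51083638 -1.40964312]
```

View pics/w5.png

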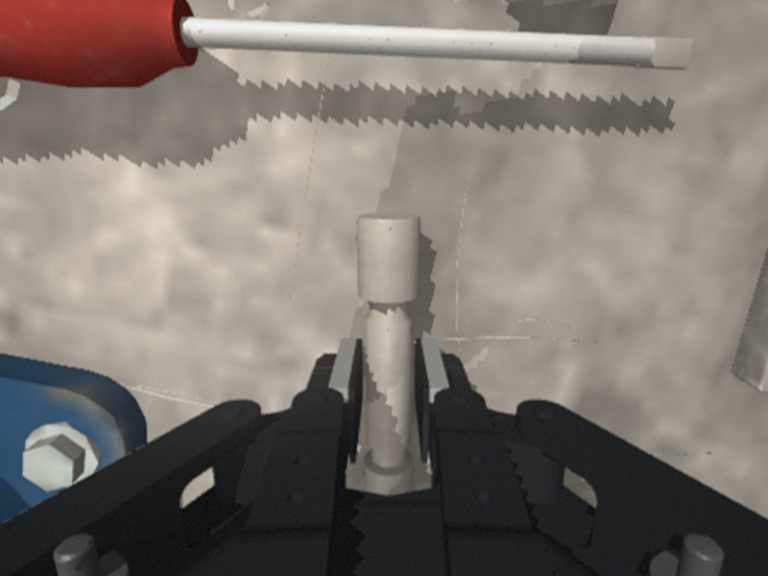

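apply_moves(increments=[0,0,0,0,0,0,-1,0,0,-0.03,0,0,0,-1,0,0,-0.05,0,0,0,-1,0,0,-0.05,0,0,0,-1])

```text
clock: 4.65
ee_pos: [0.5609, 0.028, 0.1329]
ee_rot: [2.448, -1.964, -0.008]
contact_force: [0.1, 0.0, -1.7]
finger_gap: 0.0175
```

```bash
python3 - <<'E'
from h import *
c=save("wrist","w6.png",None,1.5);print(pose()[0],bot.sense()["finger_gap"],bot.sense()["contact_force"])
yc=-0.08; C=np.array([.474,-.2985]); ex=np.array([np.cos(yc),np.sin(yc)]);ey=np.array([-ex[1],ex[0]])
f=C-.0395*ex+.014*ey; print(f)
plan([f[0],f[1],.2],down(yc))
E
```

```text
[0.5642692  0.02785794 0.13952743] 0.017405367980328428 [ 2.8437805  -0.64410333  4.89039897]
[ 0.43574514 -0.28138815]
[0.0342, 0.0241, -0.0076] [-0.003, -0.003, -1.822]
[0.03, 0.0292, -0.0076] [-0.003, -0.003, -1.822]
[0.025, 0.0336, -0.0076] [-0.003, -0.003, -1.822]
[0.0194, 0.0371, -0.0076] [-0.003, -0.003, -1.822]
[0.0133, 0.0397, -0.0076] [-0.003, -0.003, -1.822]
[0.0068, 0.0413, -0.0076] [-0.003, -0.003, -1.822]
[0.0002, 0.0419, -0.0076] [-0.003, -0.003, -1.822]
[-0.0065, 0.0414, -0.0076] [-0.003, -0.003, -1.822]
```

View pics/w6.png

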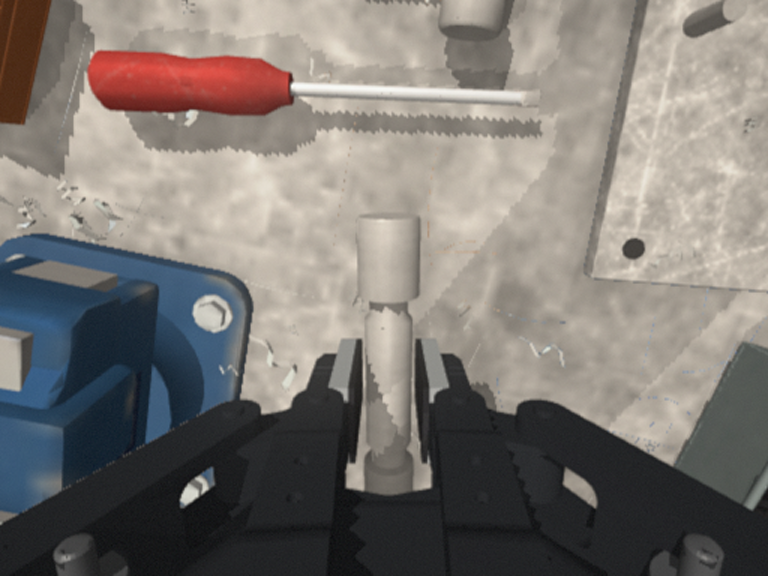

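apply_moves(increments=[0.034,0.024,-0.014,0,0,-1.82,-1,0.03,0.029,-0.014,0,0,-1.82,-1,0.025,0.0335,-0.014,0,0,-1.82,-1,0.0195,0.037,-0.014,0,0,-1.82,-1,0.0135,0.04,-0.014,0,0,-1.82,-1,0.007,0.041,-0.014,0,0,-1.82,-1,0,0.042,-0.014,0,0,-1.82,-1,-0.0065,0.0415,-0.014,0,0,-1.82,-1])

```text
clock: 5.7
ee_pos: [0.4387, -0.2904, 0.2551]
ee_rot: [3.14, -0.056, 0.012]
contact_force: [0.1, -1.0, -0.7]
finger_gap: 0.0173
```

apply_moves(increments=[0,0,0,0,0,0,-1,0,0,0,0,0,0,-1])

```text
clock: 5.95
ee_pos: [0.438, -0.2928, 0.2554]
ee_rot: [3.139, -0.062, 0.013]
contact_force: [-0.2, -0.1, -1.6]
finger_gap: 0.0175
```

```bash
python3 - <<'E'
from h import *
c=save("wrist","w7.png",None,1.5);print(pose()[0],pose()[1].as_matrix().round(3),bot.sense()["joint_pos"].round(2))
import pickle;pickle.dump(c,open("w7.pkl","wb"))
plan([.4357,-.2814,.2],down(-.08),2)
E
```

```text
[ 0.4381077  -0.29274405  0.25538861] [[ 0.999 -0.038  0.008]
 [-0.038 -0.999 -0.002]
 [ 0.008  0.002 -1.   ]] [-0.73  0.28 -0.11  1.18  0.    0.88]
[-0.0017, -0.0057, 0.0277] [0.011, -0.048, 0.238]
[-0.0017, -0.0056, 0.0277] [0.011, -0.048, 0.238]
```

View pics/w7.png

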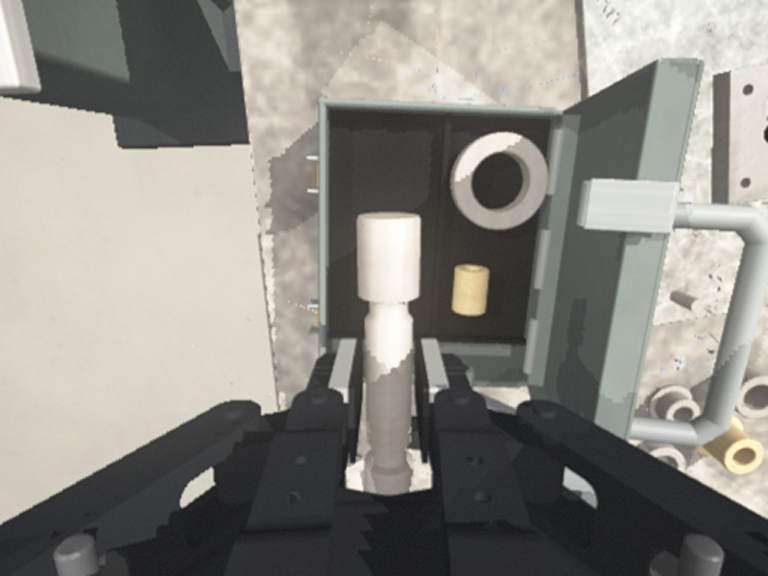

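```bash
python3 - <<'E'
from h import *
c=__import__("pickle").load(open("w7.pkl","rb"))
for nm,p,z in [("FLrim",(319,100),.062),("RLrim",(562,110),.062),("FRrim",(322,352),.062),("ridgeL",(446,115),.045),("ridgeR",(437,335),.045),("frontfoamL",(330,112),.042),("frontfoamR",(331,338),.042),("handle R end",(750,215),.2)]: print(nm,ray("wrist",(p[0]/1.5,p[1]/1.5),z,c))
E
```

```text
FLrim [ 0.39550666 -0.1863587   0.062     ]
RLrim [ 0.56160996 -0.19900546  0.062     ]
FRrim [ 0.38344236 -0.37122434  0.062     ]
ridgeL [ 0.48410643 -0.1978528   0.045     ]
ridgeR [ 0.47586694 -0.36744598  0.045     ]
frontfoamL [ 0.40028709 -0.1923817   0.042     ]
frontfoamR [ 0.38854303 -0.36767371  0.042     ]
handle R end [ 0.59474837 -0.25595473  0.2       ]
```

apply_moves(increments=[-0.002,-0.006,0.05,0,-0.05,0.22,-1,-0.002,-0.006,0.05,0,-0.05,0.22,-1,0,0,0.05,0,0,0,-1,0,0,0.03,0,0,0,-1,0,0,0,0,0,0,-1])

```text
clock: 6.62
ee_pos: [0.4372, -0.2753, 0.07]
ee_rot: [3.138, -0.121, 0.0]
contact_force: [-1.0, -0.4, -1.5]
finger_gap: 0.0176
```

```bash
python3 - <<'E'
from h import *
c=save("wrist","w8.png",None,1.5);print(pose()[0],pose()[1].as_matrix().round(3),bot.sense()["contact_force"].round(2))
plan([.4363,-.2814,.047],down(-.075),1)
E
```

```text
[ 0.43795498 -0.27594892  0.07128048] [[ 0.997 -0.077  0.002]
 [-0.077 -0.997 -0.003]
 [ 0.002  0.003 -1.   ]] [-1.01 -0.01 -1.39]
[-0.0013, 0.0055, 0.0243] [0.032, -0.021, -0.019]
```

View pics/w8.png

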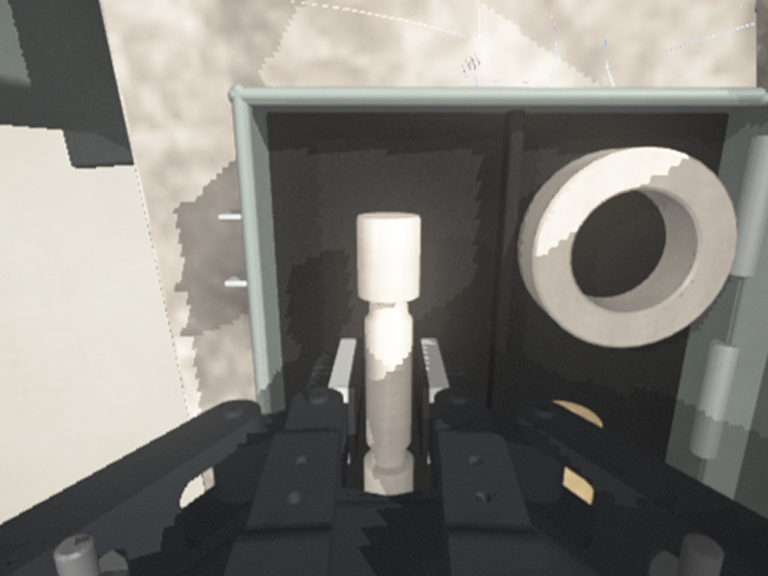

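apply_moves(increments=[-0.001,0.005,0.013,0,0,0,-1,0,0,0.011,0,0,0,-1,0,0,0.001,0,0,0,-1])

```text
clock: 7.05
ee_pos: [0.4387, -0.2824, 0.0477]
ee_rot: [3.133, -0.12, 0.009]
contact_force: [0.6, 0.8, -2.2]
finger_gap: 0.0176
```

```bash
python3 - <<'E'
from h import *
print(pose()[0],bot.sense()["contact_force"].round(2))
E
```

```text
[ 0.43874936 -0.28243592  0.04771535] [ 0.61  0.84 -2.17]
```

Release with the fingers opening only part-way, then rise.

apply_moves(increments=[0,0,0.001,0,0,0,-0.3,0,0,0,0,0,0,-0.3,0,0,-0.005,0,0,0,-0.3,0,0,-0.03,0,0,0,-0.3,0,0,-0.06,0,0,0,-0.3,0,0,-0.06,0,0,0,-0.6,0,0,-0.05,0,0,0,-1])

```text
clock: 7.92
ee_pos: [0.4361, -0.2801, 0.2574]
ee_rot: [3.135, -0.121, 0.005]
contact_force: [0.1, -0.5, -0.1]
finger_gap: 0.0009
```

```bash
python3 - <<'E'
from h import *
print(pose()[0],bot.sense()["contact_force"].round(2))
c=save("wrist","w9.png",None,1.5)
save("side","side9.png",(170,120,360,310),3.1)
import pickle;pickle.dump(c,open("w9.pkl","wb"))
E
```

```text
[ 0.43613197 -0.28006635  0.25741478] [ 0.12 -0.52 -0.06]
```

View pics/w9.png

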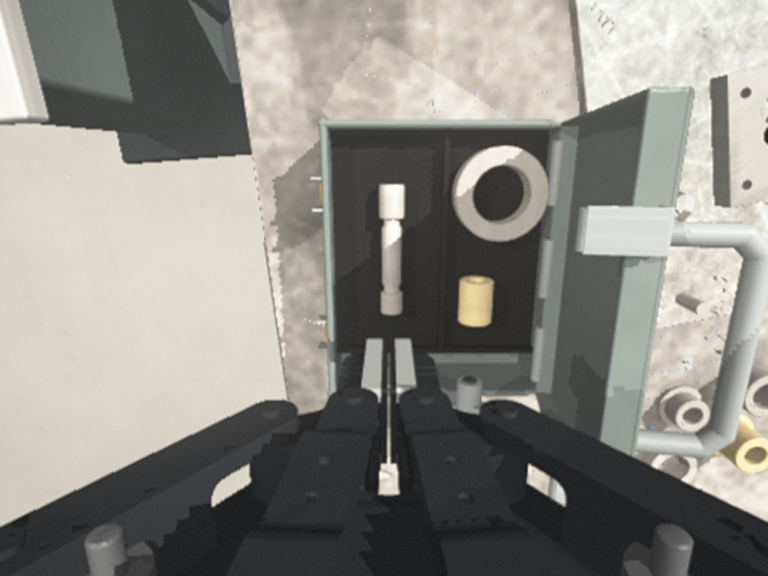

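View pics/side9.png

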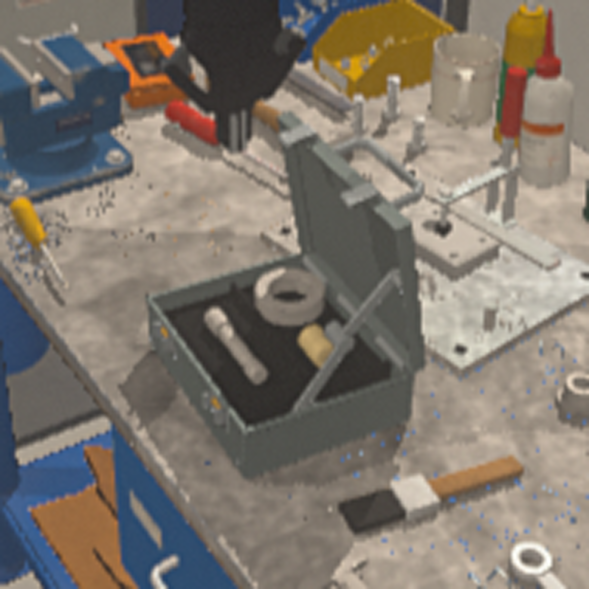

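```bash
python3 - <<'E'
from h import *
import pickle
c1=pickle.load(open("w1.pkl","rb"));c9=pickle.load(open("w9.pkl","rb"))
a=cv2.imread("pics/full_w1.png")[40:120,370:450];b=cv2.imread("pics/full_w9.png")[225:285,280:360]
cs=cv2.imread("pics/full_side9.png")[200:260,255:315]
f=lambda a,s:cv2.resize(a,None,fx=s,fy=s,interpolation=cv2.INTER_CUBIC)
for n,a,s in(("k1",a,7),("k9",b,7),("ks",cs,9)): cv2.imwrite(f"pics/{n}.png",f(a,s))
E
```

```text
(no output)
```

View pics/k1.png

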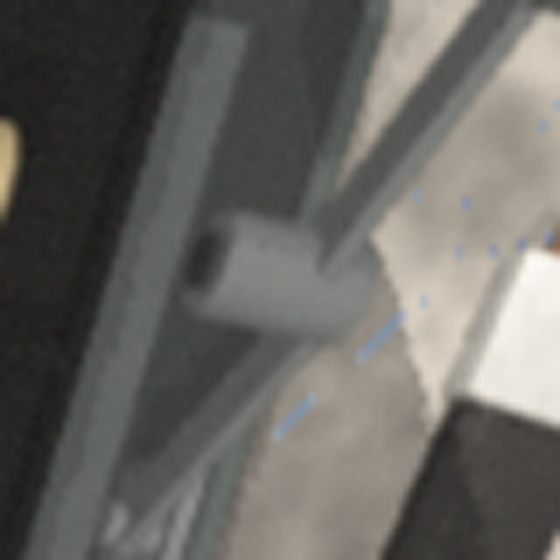

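View pics/k9.png

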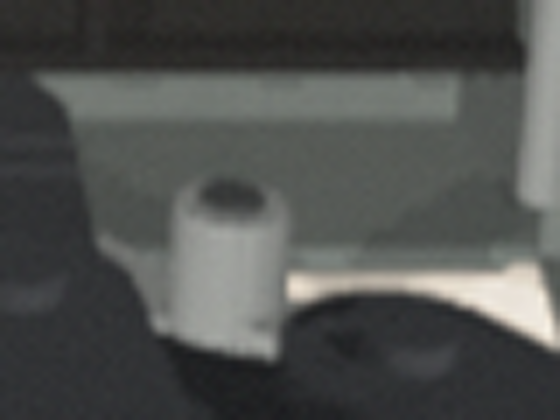

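View pics/ks.png

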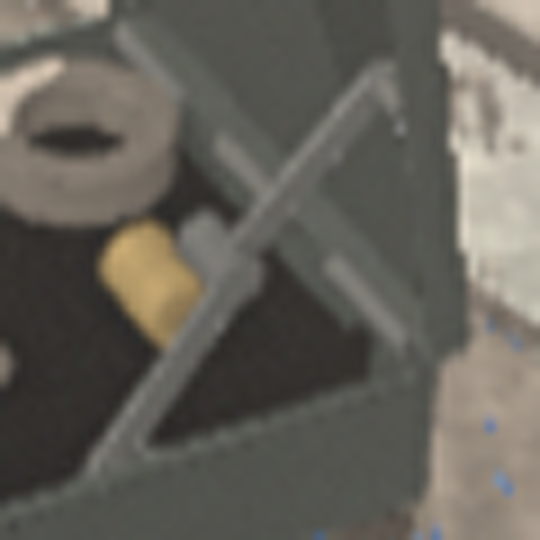

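```bash
cat >> h.py <<'E'
def triN(obs):
    A=[]
    for c,uv in obs:
        P=c["camera_matrix"]@c["view"][:3]; A+=[uv[0]*P[2]-P[0],uv[1]*P[2]-P[1]]
    X=np.linalg.svd(np.array(A))[2][-1];X=X[:3]/X[3]
    for c,uv in obs:
        q=c["camera_matrix"]@(c["view"][:3,:3]@X+c["view"][:3,3]);print("  resid",(q[:2]/q[2]-uv).round(2))
    return X
E
python3 - <<'E'
from h import *
import pickle
c1=pickle.load(open("w1.pkl","rb"));c9=pickle.load(open("w9.pkl","rb"));cs=cams.get_calibration("side")
print(triN([(c1,(399.6,76.9)),(c9,(313.1,253.1)),(cs,(277.6,226.1))]))
print(triN([(c9,(313.1,253.1)),(cs,(277.6,226.1))]))
print(triN([(c1,(421.7,81.4)),(cs,(282,230.9))]))
# hinge/pins: upper pin side (380,70), lower (105,460)
print(ray("side",(255+105/9,200+460/9),.056))
E
```

```text
resid [ 0.56 -1.03]
  resid [0.68 0.38]
  resid [-0.43  0.15]
[ 0.48705161 -0.36846891  0.10593009]
  resid [1.21 0.45]
  resid [-0.24  0.09]
[ 0.48759788 -0.3685691   0.10596917]
  resid [ 0.22 -0.34]
  resid [-0.1   0.04]
[ 0.48430603 -0.39463788  0.10911796]
[ 0.43974541 -0.39140641  0.056     ]
```

```bash
cat >> h.py <<'E'
YC=-.078
def tilt(a,yaw=YC):
    "tool z tilted a rad from down towards +x(chest)"
    return R.from_euler("z",yaw)*R.from_euler("y",-a)*R.from_euler("x",np.pi)
BOSS=np.array([.486,-.3815,.1075])
E
python3 - <<'E'
from h import *
Rt=tilt(np.radians(50));print(Rt.as_matrix().round(3),down(YC).as_matrix().round(2))
d=Rt.as_matrix()[:,2]
P0=BOSS+np.array([0,.005,0])-.06*d;print(P0)
plan(P0-.03*d+[0,0,.03],Rt,7)
E
```

```text
[[ 0.641 -0.078  0.764]
 [-0.05  -0.997 -0.06 ]
 [ 0.766  0.    -0.643]] [[ 1.   -0.08  0.  ]
 [-0.08 -1.    0.  ]
 [ 0.   -0.   -1.  ]]
[ 0.44017708 -0.37291855  0.14606726]
[-0.0021, 0.0129, 0.0094] [0.012, 1.412, 0.008]
[-0.0032, 0.0129, 0.0091] [0.012, 1.412, 0.008]
[-0.0043, 0.0129, 0.0086] [0.012, 1.412, 0.008]
[-0.0053, 0.0129, 0.008] [0.012, 1.412, 0.008]
[-0.0063, 0.0129, 0.0073] [0.012, 1.412, 0.008]
[-0.0071, 0.0129, 0.0064] [0.012, 1.412, 0.008]
[-0.0078, 0.0129, 0.0055] [0.012, 1.412, 0.008]
```

apply_moves(increments=[-0.002,0.013,0.0095,0,1.41,0,-1,-0.003,0.013,0.009,0,1.41,0,-1,-0.0045,0.013,0.0085,0,1.41,0,-1,-0.0055,0.013,0.008,0,1.41,0,-1,-0.0065,0.013,0.0075,0,1.41,0,-1,-0.007,0.013,0.0065,0,1.41,0,-1,-0.008,0.013,0.0055,0,1.41,0,-1,0,0,0,0,0,0,-1])

```text
clock: 9.02
ee_pos: [0.4184, -0.375, 0.1984]
ee_rot: [2.782, -0.093, 1.347]
contact_force: [-0.3, -0.3, 0.2]
finger_gap: 0.0
```

```bash
python3 - <<'E'
from h import *
print(pose()[0],pose()[1].as_matrix().round(3),bot.sense()["joint_pos"].round(2),bot.sense()["contact_force"].round(2))
import pickle
c=save("wrist","w10.png",None,1.5);pickle.dump(c,open("w10.pkl","wb"))
Rt=tilt(np.radians(50));d=Rt.as_matrix()[:,2]
P0=BOSS+np.array([0,.005,0])-.03*d;print(P0)
plan(P0,Rt,3)
E
```

```text
[ 0.41836103 -0.37495042  0.19839833] [[ 0.619 -0.076  0.782]
 [-0.033 -0.997 -0.071]
 [ 0.785  0.018 -0.62 ]] [-1.32  0.15 -0.85  0.17  0.83  0.5 ] [-0.28 -0.34  0.15]
[ 0.46308854 -0.37470927  0.12678363]
[-0.0099, -0.0018, 0.0265] [0.039, -0.111, 0.066]
[-0.0097, -0.0016, 0.0266] [0.039, -0.111, 0.066]
[-0.0094, -0.0015, 0.0267] [0.039, -0.111, 0.066]
```

View pics/w10.png

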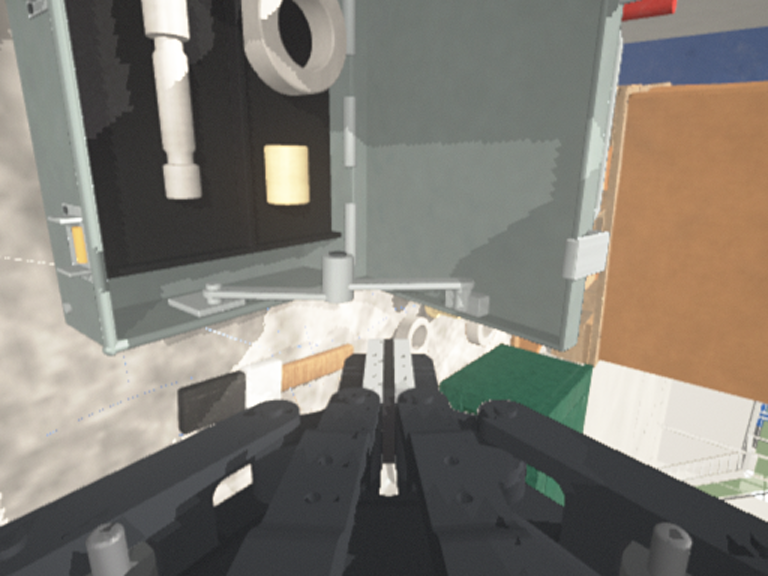

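```bash
python3 - <<'E'
from h import *
import pickle
c=pickle.load(open("w10.pkl","rb"))
print(ray("wrist",(338/1.5,256/1.5),.1075+.006,c),ray("wrist",(339/1.5,298/1.5),.1075+.006,c))
E
```

```text
[ 0.48180375 -0.3656312   0.1135    ] [ 0.480273   -0.38949454  0.1135    ]
```

apply_moves(increments=[-0.01,-0.002,0.0265,0.04,-0.11,0.06,-1,-0.01,-0.0015,0.0265,0.04,-0.11,0.06,-1,-0.0095,-0.0015,0.0265,0.04,-0.11,0.06,-1,0,0,0,0,0,0,-1])

```text
clock: 9.57
ee_pos: [0.4668, -0.3764, 0.1293]
ee_rot: [2.814, -0.099, 1.303]
contact_force: [-0.5, 0.2, 0.7]
finger_gap: 0.0002
```

```bash
python3 - <<'E'
from h import *
print(pose()[0],pose()[1].as_matrix().round(3),bot.sense()["contact_force"].round(2))
import pickle
c=save("wrist","w11.png",None,1.5);pickle.dump(c,open("w11.pkl","wb"))
Rt=tilt(np.radians(50));d=Rt.as_matrix()[:,2]
P0=BOSS+np.array([0,.005,0])-.011*d;print(P0)
plan(P0,Rt,1)
E
```

```text
[ 0.46676808 -0.37639944  0.12929137] [[ 0.645 -0.074  0.76 ]
 [-0.042 -0.997 -0.062]
 [ 0.763  0.009 -0.646]] [-0.47  0.16  0.67]
[ 0.47759913 -0.3758434   0.11457066]
[-0.005, -0.0021, 0.0184] [0.045, 0.043, 0.112]
```

View pics/w11.png

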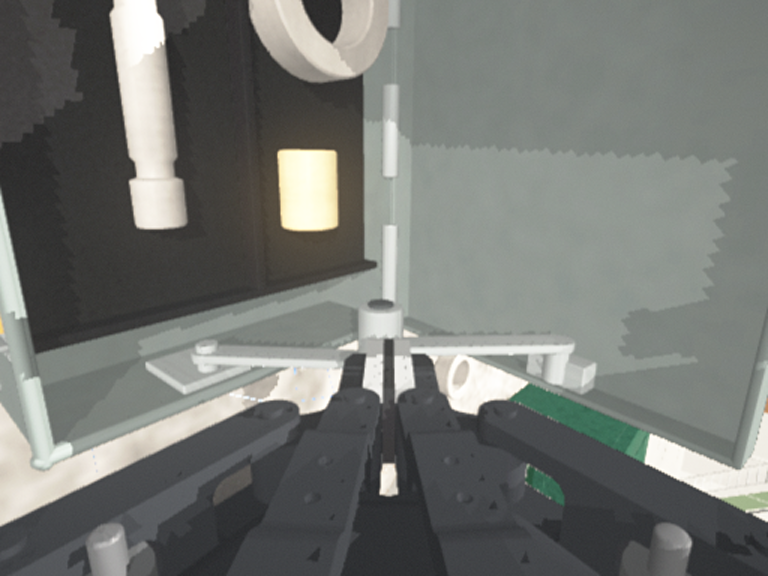

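apply_moves(increments=[-0.005,-0.006,0.004,0,0,0.1,-1,0,0,0.006,0,0,0,-1,0,0,0.006,0,0,0,-1])

```text
clock: 10.0
ee_pos: [0.4767, -0.3727, 0.1184]
ee_rot: [2.81, -0.109, 1.306]
contact_force: [0.1, 0.2, -0.8]
finger_gap: 0.0001
```

```bash
python3 - <<'E'
from h import *
print(pose()[0],pose()[1].as_matrix().round(3),bot.sense()["contact_force"].round(2))
c=save("wrist","w12.png",None,1.5)
E
```

```text
[ 0.4766759  -0.37272083  0.11839282] [[ 0.643 -0.081  0.762]
 [-0.047 -0.997 -0.066]
 [ 0.764  0.007 -0.645]] [ 0.12  0.21 -0.78]
```

View pics/w12.png

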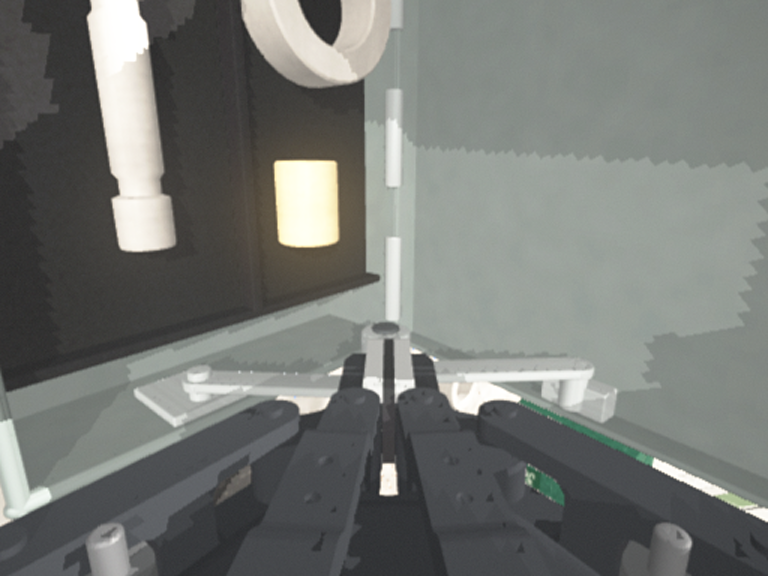

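apply_moves(increments=[0,0,0.005,0,0,0,-1,0,0,0.005,0,0,0,-1,0,0,0.005,0,0,0,-1])

```text
clock: 10.42
ee_pos: [0.4895, -0.3737, 0.1089]
ee_rot: [2.81, -0.109, 1.31]
contact_force: [-4.0, 2.2, 6.1]
finger_gap: -0.0001
```

apply_moves(increments=[0,0,0.006,0,0,0,-1,0,0,0.006,0,0,0,-1])

```text
clock: 10.68
ee_pos: [0.4983, -0.3743, 0.1003]
ee_rot: [2.811, -0.111, 1.308]
contact_force: [-14.8, 1.2, 5.6]
finger_gap: 0.0
```

```bash
python3 - <<'E'
from h import *
print(pose()[0],pose()[1].as_matrix().round(3),bot.sense()["contact_force"].round(2))
c=save("wrist","w13.png",None,1.5)
d=tilt(np.radians(50)).as_matrix()[:,2];print(np.dot(pose()[0]-BOSS,d))
E
```

```text
[ 0.49830123 -0.374316    0.10034125] [[ 0.642 -0.082  0.763]
 [-0.048 -0.997 -0.066]
 [ 0.765  0.005 -0.644]] [-14.75   1.25   5.6 ]
0.01397485002253315
```

View pics/w13.png

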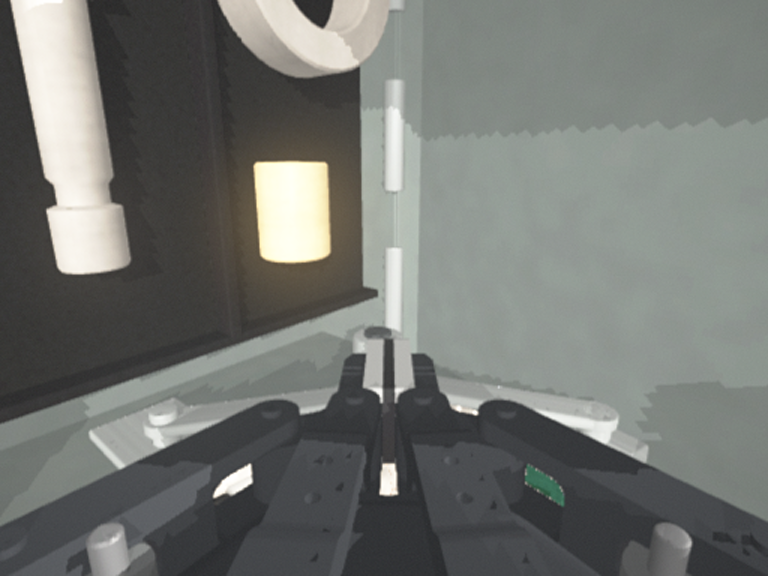

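```bash
python3 - <<'E'
from h import *
save("side","side13.png",(200,160,330,290),4.5)
save("scene","scene13.png",(180,130,340,270),4)
E
```

```text
(no output)
```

View pics/side13.png

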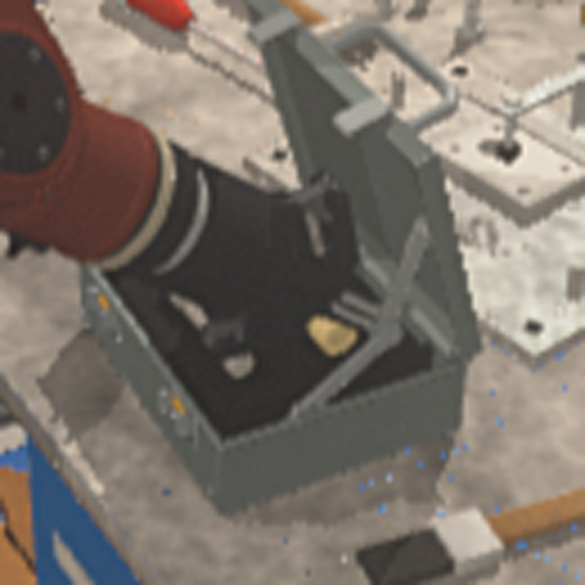

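View pics/scene13.png

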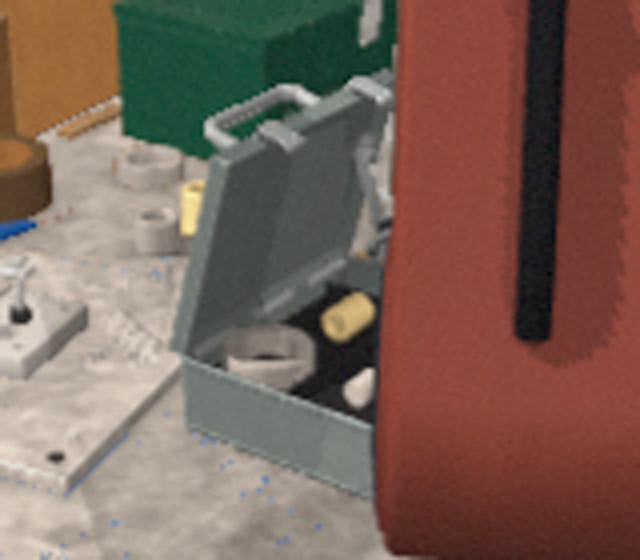

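apply_moves(increments=[0,0,-0.004,0,0,0,-1,0,0,-0.01,0,0,0,-1,0,0,-0.03,0,0,0,-1,0,0,-0.05,0,0,0,-1,0,0,-0.05,0,0,0,-1])

```text
clock: 11.45
ee_pos: [0.386, -0.3627, 0.1943]
ee_rot: [2.815, -0.108, 1.308]
contact_force: [-0.8, -1.1, -0.2]
finger_gap: -0.0005
```

```bash
python3 - <<'E'
from h import *
import pickle
print(pose()[0],bot.sense()["contact_force"].round(2))
c=save("wrist","w14.png",None,1.5);pickle.dump(c,open("w14.pkl","wb"))
save("side","side14.png",(200,150,330,280),4.5)
E
```

```text
[ 0.38604971 -0.36269433  0.19426753] [-0.84 -1.07 -0.17]
```

View pics/w14.png

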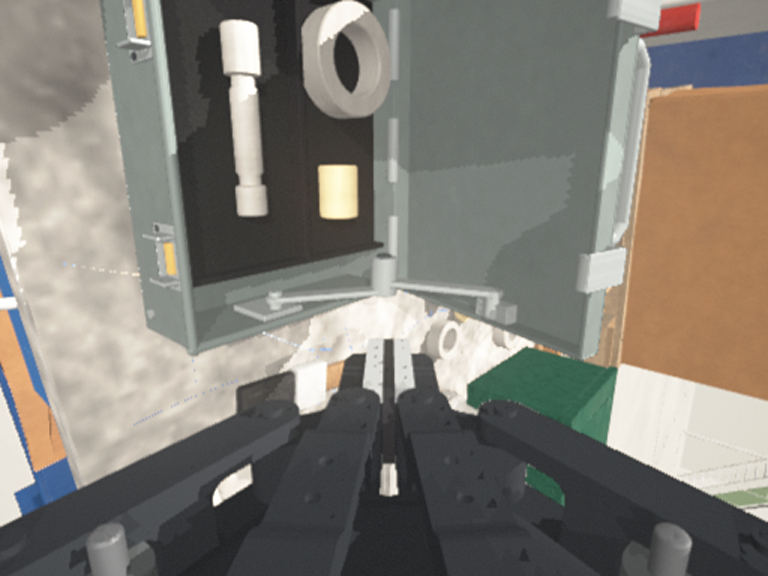

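View pics/side14.png

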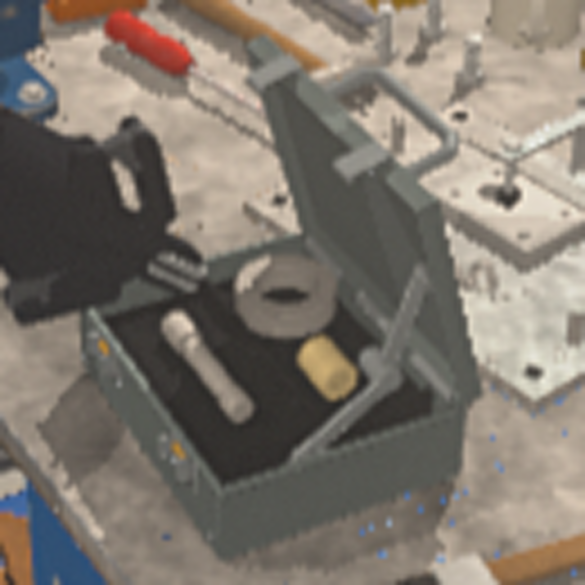

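```bash
cat >> h.py <<'E'
C0=np.array([.474,-.2985,0]);EX=np.array([np.cos(YC),np.sin(YC),0]);EY=np.array([-EX[1],EX[0],0]);EZ=np.array([0,0,1.])
def chest(x,y,z): return C0+x*EX+y*EY+z*EZ
def handle(th,y=0,a=.14,n=.06):
    return chest(.085-a*np.cos(th)+n*np.sin(th),y,.064+a*np.sin(th)+n*np.cos(th))
E
python3 - <<'E'
from h import *
im=cv2.imread("pics/full_side14.png");c=cams.get_calibration("side")
im2=cv2.imread("pics/full_scene13.png")
for th,col in((1.396,(0,0,255)),(1.34,(0,255,0)),(1.28,(255,0,0))):
    print(th,handle(th).round(4))
    for n,m in(("side",im),("scene",im2)):
        for y in(-.042,.042):
            cv2.circle(m,tuple(int(round(v*8)) for v in proj(n,handle(th,y))),8,col,-1,shift=3)
for n,m in(("side",im[150:220,240:320]),("scene",im2[130:200,200:290])):
    cv2.imwrite(f"pics/ov_{n}.png",cv2.resize(m,None,fx=7,fy=7,interpolation=cv2.INTER_CUBIC))
E
```

```text
1.396 [ 0.5934 -0.3078  0.2123]
1.34 [ 0.585  -0.3072  0.214 ]
1.28 [ 0.576  -0.3065  0.2153]
```

View pics/ov_side.png

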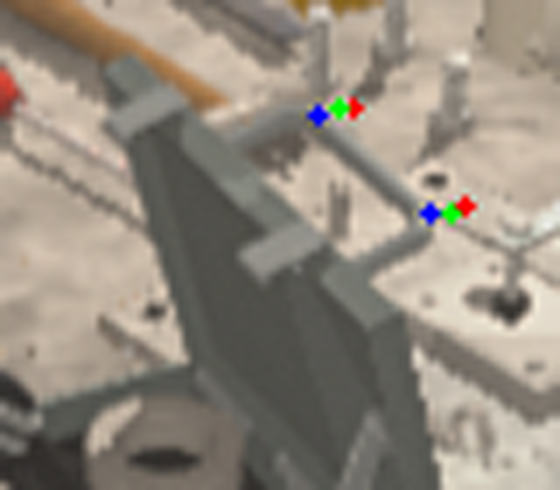

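View pics/ov_scene.png

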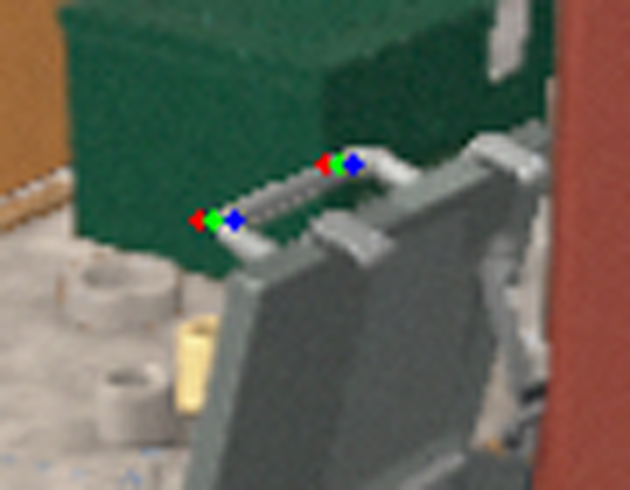

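```bash
python3 - <<'E'
from h import *
cs=cams.get_calibration("side");cc=cams.get_calibration("scene")
S=[(300.3,181.7),(284,166.9)];Q=[(231.7,161.7),(251.1,152.6)]
print(triN([(cs,S[1]),(cc,Q[0])]));print(triN([(cs,S[0]),(cc,Q[1])]))
p,r=pose()
plan([.44,-.33,.34],tilt(.40),4)
print()
plan([.53,-.30,.37],tilt(0),3,p=np.array([.44,-.33,.34]),r=tilt(.40))
E
```

```text
resid [ 0.5  -0.83]
  resid [0.6  0.81]
[ 0.57948104 -0.262033    0.21246274]
  resid [ 0.41 -0.66]
  resid [0.44 0.57]
[ 0.57025876 -0.35071022  0.21399186]
[0.0359, -0.0095, -0.0133] [0.018, -1.35, 0.001]
[0.0341, -0.0096, -0.0174] [0.018, -1.35, 0.001]
[0.0318, -0.0096, -0.0213] [0.018, -1.35, 0.001]
[0.0291, -0.0096, -0.0249] [0.018, -1.35, 0.001]

[0.0307, -0.0123, 0.0021] [0.0, -1.528, -0.0]
[0.0307, -0.0123, -0.002] [0.0, -1.528, -0.0]
[0.0302, -0.0123, -0.006] [0.0, -1.528, -0.0]
```

apply_moves(increments=[0.036,-0.0095,-0.013,0,-1.35,0,-1,0.034,-0.0095,-0.0175,0,-1.35,0,-1,0.032,-0.0095,-0.021,0,-1.35,0,-1,0.029,-0.0095,-0.025,0,-1.35,0,-1,0.03,-0.012,0.002,0,-1.53,0,0,0.03,-0.012,-0.002,0,-1.53,0,0,0.03,-0.012,-0.006,0,-1.53,0,0,0,0,0,0,0,0,0])

```text
clock: 12.55
ee_pos: [0.5336, -0.3044, 0.3722]
ee_rot: [3.124, -0.142, 0.002]
contact_force: [-0.3, 0.5, -0.3]
finger_gap: 0.043
```

```bash
python3 - <<'E'
from h import *
import pickle
print(pose()[0],pose()[1].as_matrix().round(3),bot.sense()["joint_pos"].round(2),bot.sense()["finger_gap"])
c=save("wrist","w15.png",None,1.5);pickle.dump(c,open("w15.pkl","wb"))
E
```

```text
[ 0.53358206 -0.30435867  0.37219631] [[ 0.996 -0.091  0.001]
 [-0.091 -0.996 -0.015]
 [ 0.002  0.014 -1.   ]] [-0.63  0.45  0.44  1.56 -0.01  1.03] 0.043013606545134704
```

View pics/w15.png

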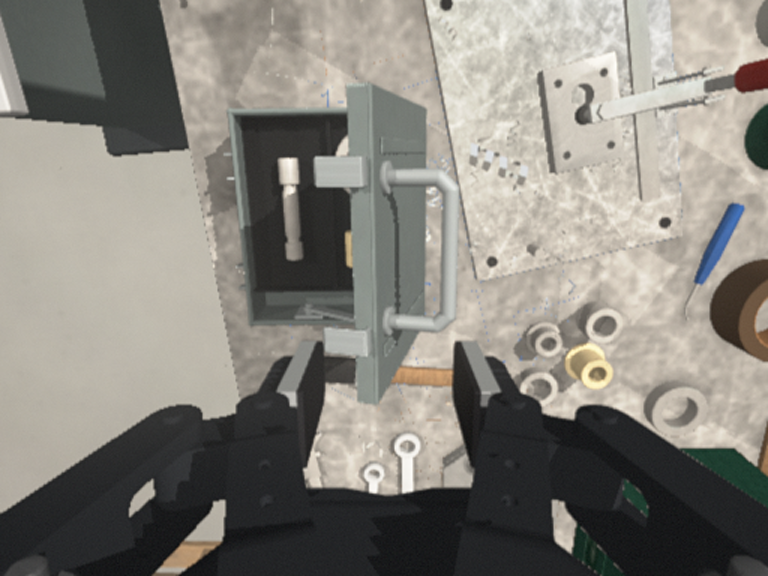

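```bash
python3 - <<'E'
from h import *
import pickle
c=pickle.load(open("w15.pkl","rb"));cs=cams.get_calibration("side")
for uv in [(449,180),(449,250),(447,322)]: print(ray("wrist",(uv[0]/1.5,uv[1]/1.5),.213,c))
print(triN([(c,(449/1.5,182/1.5)),(cs,(284,166.9))]),triN([(c,(447/1.5,321/1.5)),(cs,(300.3,181.7))]))
# lid outer top edge at middle (393,250)
print(ray("wrist",(371/1.5,250/1.5),.225,c),ray("wrist",(395/1.5,250/1.5),.23,c))
plan([.575,-.306,.28],down(YC),4)
E
```

```text
[ 0.57611881 -0.25695443  0.213     ]
[ 0.57369388 -0.30240916  0.213     ]
[ 0.56958648 -0.35328192  0.213     ]
  resid [1.9  0.99]
  resid [-0.37  0.04]
  resid [-0.88 -0.45]
  resid [ 0.19 -0.05]
[ 0.57837864 -0.2596213   0.20868453] [ 0.56872239 -0.35188788  0.21319611]
[ 0.52266082 -0.29530197  0.225     ] [ 0.53794136 -0.29564214  0.23      ]
[0.0107, -0.0009, 0.0233] [0.043, -0.01, -0.039]
[0.0107, -0.0008, 0.0233] [0.043, -0.01, -0.039]
[0.0107, -0.0007, 0.0233] [0.043, -0.01, -0.039]
[0.0107, -0.0005, 0.0233] [0.043, -0.01, -0.039]
```

apply_moves(increments=[0.0105,0,0.023,0.04,0,-0.04,-0.25,0.0105,0,0.023,0.04,0,-0.04,-0.25,0.0105,0,0.023,0.04,0,-0.04,-0.25,0.0095,0,0.023,0.04,0,-0.04,-0.25,0,0,0,0,0,0,-0.25])

```text
clock: 13.22
ee_pos: [0.5697, -0.3098, 0.2809]
ee_rot: [3.136, -0.129, 0.02]
contact_force: [-0.2, 1.3, 0.6]
finger_gap: 0.0319
```

```bash
python3 - <<'E'
from h import *
import pickle
print(pose()[0],pose()[1].as_matrix().round(3),bot.sense()["finger_gap"])
c=save("wrist","w16.png",None,1.5);pickle.dump(c,open("w16.pkl","wb"))
E
```

```text
[ 0.56973288 -0.30984675  0.28092883] [[ 0.997 -0.082  0.012]
 [-0.082 -0.997 -0.004]
 [ 0.013  0.003 -1.   ]] 0.03189388086332462
```

View pics/w16.png

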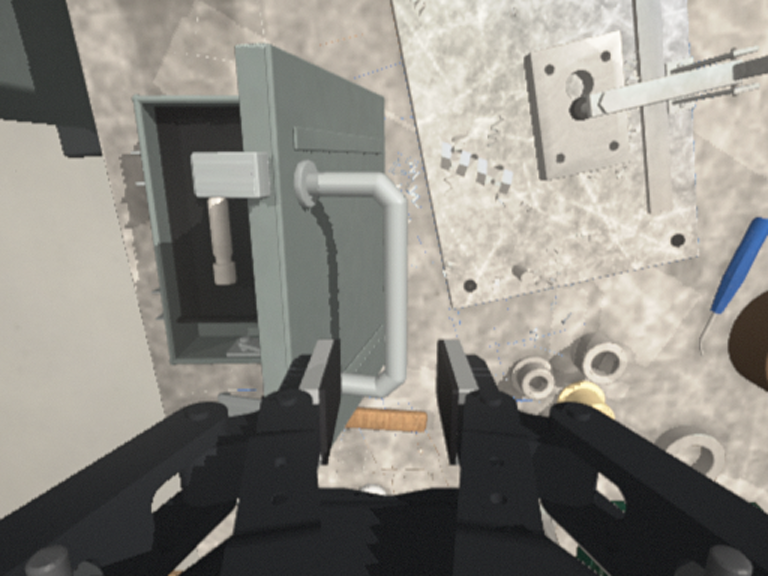

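apply_moves(increments=[0.003,0,0.025,0,-0.1,0,-0.25,0,0,0.025,0,0,0,-0.25,0,0,0.012,0,0,0,-0.25,0,0,0,0,0,0,-0.25])

```text
clock: 13.78
ee_pos: [0.5727, -0.3128, 0.2266]
ee_rot: [3.129, -0.134, 0.023]
contact_force: [0.3, 0.6, -0.4]
finger_gap: 0.0323
```

```bash
python3 - <<'E'
from h import *
import pickle
print(pose()[0],pose()[1].as_matrix().round(3),bot.sense()["contact_force"].round(2))
c=save("wrist","w17.png",None,1.5)
save("side","side17.png",(200,130,330,260),4.5)
E
```

```text
[ 0.57269163 -0.31276324  0.22662311] [[ 0.996 -0.085  0.014]
 [-0.085 -0.996 -0.01 ]
 [ 0.015  0.009 -1.   ]] [ 0.32  0.62 -0.41]
```

View pics/w17.png

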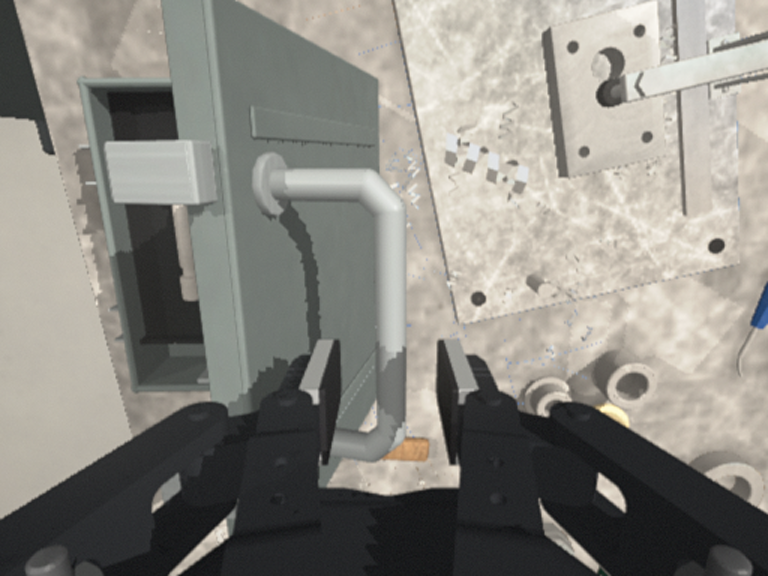

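View pics/side17.png

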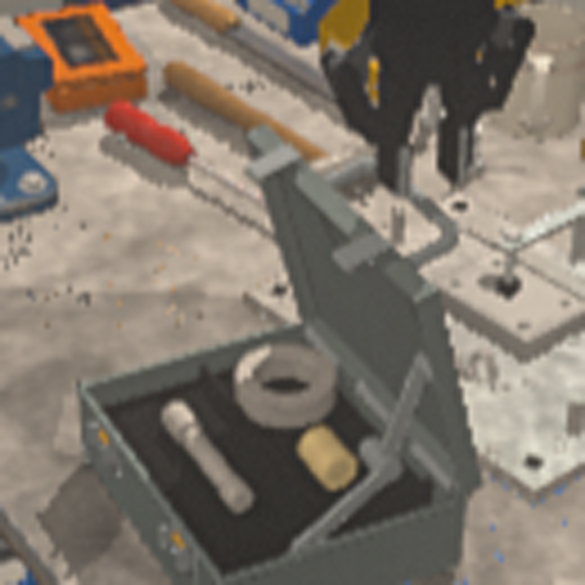

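apply_moves(increments=[0.001,-0.006,0.016,0,-0.16,0,-0.25,0,0,0.014,0,0,0,-0.25,0,0,0.002,0,0,0,-0.25])

```text
clock: 14.25
ee_pos: [0.5758, -0.3073, 0.1945]
ee_rot: [3.128, -0.133, 0.004]
contact_force: [-1.3, 0.2, 0.2]
finger_gap: 0.0321
```

```bash
python3 - <<'E'
from h import *
print(pose()[0],pose()[1].as_matrix().round(3),bot.sense()["contact_force"].round(2))
c=save("wrist","w18.png",None,1.5)
save("side","side18.png",(200,130,330,260),4.5)
E
```

```text
[ 0.575811   -0.30731202  0.19447861] [[ 0.996 -0.085  0.002]
 [-0.085 -0.996 -0.011]
 [ 0.003  0.011 -1.   ]] [-1.31  0.19  0.24]
```

View pics/w18.png

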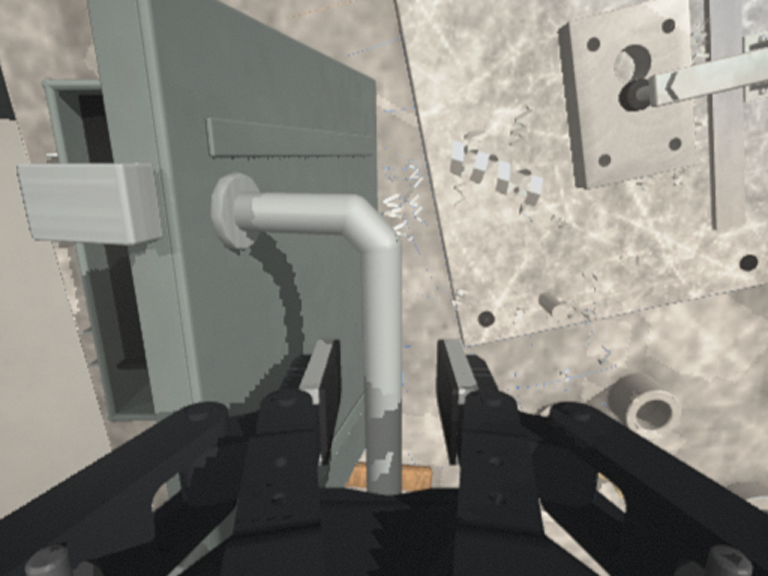

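View pics/side18.png

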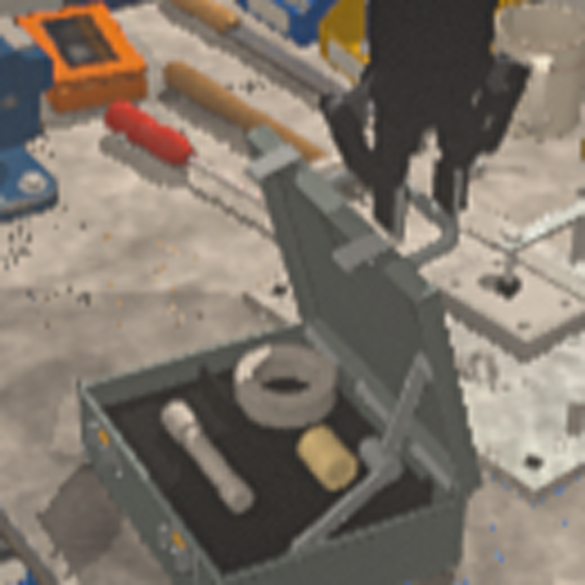

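apply_moves(increments=[-0.001,0,0,0,0,0,-0.5,0,0,0,0,0,0,-0.8,0,0,0,0,0,0,-1,0,0,0,0,0,0,-1], newtons=50)

```text
clock: 14.85
ee_pos: [0.5748, -0.3076, 0.1959]
ee_rot: [3.127, -0.134, 0.005]
contact_force: [-0.6, 0.6, -2.2]
finger_gap: 0.0094
```

```bash
python3 - <<'E'
from h import *
p,r=pose();print(p,r.as_matrix().round(3),bot.sense()["contact_force"].round(2),bot.sense()["finger_gap"])
c=save("wrist","w19.png",None,1.5)
g=p+.019*r.as_matrix()[:,2]*-1
h=handle(1.27);print(g,h)
E
```

```text
[ 0.57476342 -0.30762856  0.19593266] [[ 0.996 -0.085  0.003]
 [-0.085 -0.996 -0.012]
 [ 0.004  0.011 -1.   ]] [-0.56  0.58 -2.18] 0.0094127961546756
[ 0.57470721 -0.3074073   0.21493129] [ 0.57452017 -0.30635651  0.21549097]
```

View pics/w19.png

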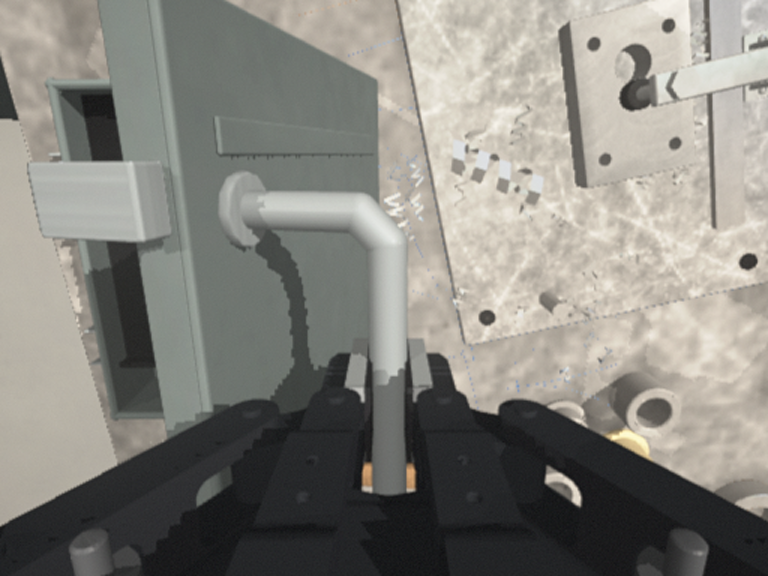

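```bash
cat >> h.py <<'E'
def lidplan(n=4,step=.07):
    p,r=pose();z=r.as_matrix()[:,2];g=p-.019*z
    rel=g-C0;xc=rel@EX-.085;zc=g[2]-.064;rad=np.hypot(xc,zc);th=np.arctan2(zc,-xc)-np.arctan2(.06,.14)
    s=bot.sense();print("th",round(th,3),"rad",round(rad,4),"y",round(rel@EY,4),"F",s["contact_force"].round(1),"gap",round(s["finger_gap"],4),"tilt",r.as_matrix()[:,2].round(3),"J",s["joint_pos"].round(2))
    prev=g
    for i in range(1,n+1):
        t=max(th-i*step,-.01);h=handle(t,rel@EY)
        d=h-prev;prev=h;print(r.inv().apply(d).round(4))
E
python3 -c "
from h import *
lidplan(6)"
```

```text
th 1.272 rad 0.1518 y -0.001 F [-0.6 -0.4 -1.6] gap 0.0095 tilt [ 0.003 -0.012 -1.   ] J [-0.6   0.55  0.15  1.16 -0.01  1.06]
[-0.0106  0.0001 -0.0013]
[-0.0107  0.0001 -0.0001]
[-0.0106  0.0001  0.0007]
[-0.0106  0.0001  0.0014]
[-0.0104  0.0001  0.0022]
[-0.0103  0.      0.0029]
```

apply_moves(increments=[-0.0105,0,-0.001,0,0,0,-1,-0.0105,0,0,0,0,0,-1,-0.0105,0,0.0005,0,0,0,-1])

```text
clock: 15.28
ee_pos: [0.5456, -0.3054, 0.1977]
ee_rot: [3.126, -0.131, 0.017]
contact_force: [2.7, -0.4, -0.5]
finger_gap: 0.009
```

```bash
python3 -c "
from h import *
lidplan(6)"
```

```text
th 1.079 rad 0.1533 y -0.001 F [ 2.7 -0.4 -0.5] gap 0.009 tilt [ 0.011 -0.013 -1.   ] J [-0.62  0.49  0.06  1.12 -0.    1.03]
[-0.0105  0.      0.0022]
[-0.0105  0.      0.0019]
[-0.0103  0.      0.0026]
[-0.0101  0.      0.0034]
[-0.0099  0.      0.0041]
[-0.0096 -0.      0.0047]
```

apply_moves(increments=[-0.0105,0,0.0022,0,-0.12,0,-1,-0.0105,0,0.002,0,0,0,-1,-0.0105,0,0.0026,0,0,0,-1,-0.01,0,0.0034,0,0,0,-1])

```text
clock: 15.78
ee_pos: [0.5014, -0.302, 0.1884]
ee_rot: [3.125, -0.132, 0.002]
contact_force: [4.5, -1.6, -5.2]
finger_gap: 0.0092
```

```bash
python3 -c "
from h import *
lidplan(6)
save('side','side20.png',(200,130,330,260),4.5)"
```

```text
th 0.785 rad 0.1544 y -0.0011 F [ 4.5 -1.6 -5.2] gap 0.0092 tilt [ 0.001 -0.014 -1.   ] J [-0.66  0.42 -0.07  1.07 -0.01  0.99]
[-0.009  -0.      0.0063]
[-0.0094 -0.      0.005 ]
[-0.0091 -0.      0.0056]
[-0.0086 -0.      0.0062]
[-0.0082 -0.      0.0068]
[-0.0077 -0.0001  0.0074]
```

View pics/side20.png

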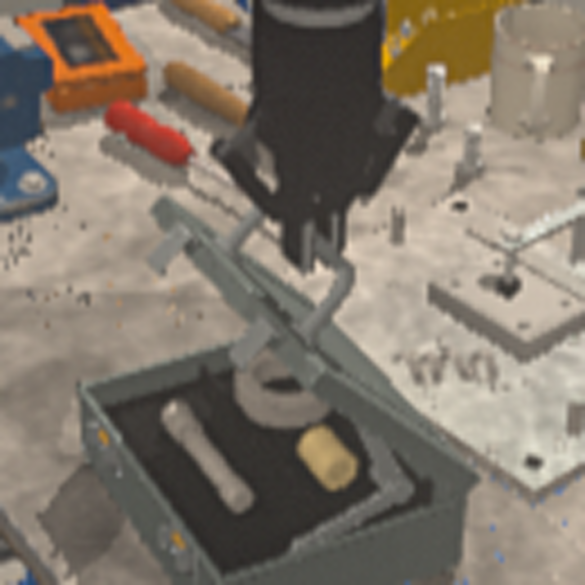

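apply_moves(increments=[-0.009,0,0.006,0,0,0,-1,-0.0095,0,0.005,0,0,0,-1,-0.009,0,0.0056,0,0,0,-1,-0.0085,0,0.0062,0,0,0,-1])

```text
clock: 16.32
ee_pos: [0.4596, -0.2989, 0.1658]
ee_rot: [3.124, -0.134, -0.008]
contact_force: [1.5, -1.0, -1.6]
finger_gap: 0.0091
```

```bash
python3 -c "
from h import *
lidplan(7)"
```

```text
th 0.478 rad 0.1563 y -0.0012 F [ 1.5 -1.  -1.6] gap 0.0091 tilt [-0.006 -0.014 -1.   ] J [-0.7   0.38 -0.21  0.98 -0.01  0.96]
[-0.0054 -0.0001  0.0102]
[-0.0074 -0.0001  0.0076]
[-0.0069 -0.0001  0.0081]
[-0.0063 -0.0001  0.0086]
[-0.0057 -0.0001  0.009 ]
[-0.0051 -0.0001  0.0094]
[-0.0043 -0.0001  0.0095]
```

apply_moves(increments=[-0.0055,0,0.01,0,0,0,-1,-0.0072,0,0.0076,0,0,0,-1,-0.007,0,0.008,0,0,0,-1,-0.0062,0,0.0085,0,0,0,-1])

```text
clock: 16.82
ee_pos: [0.4264, -0.2963, 0.1298]
ee_rot: [3.124, -0.137, -0.023]
contact_force: [4.0, -0.0, -3.6]
finger_gap: 0.0092
```

```bash
python3 -c "
from h import *
lidplan(6,.05)
save('side','side21.png',(200,130,330,260),4.5)"
```

```text
th 0.165 rad 0.1571 y -0.0013 F [ 4.  -0.  -3.6] gap 0.0092 tilt [-0.015 -0.014 -1.   ] J [-0.74  0.36 -0.33  0.88 -0.02  0.92]
[ 0.0002 -0.0001  0.0091]
[-0.0035 -0.0001  0.0068]
[-0.0032 -0.0001  0.0069]
[-0.0014 -0.      0.0035]
[0. 0. 0.]
[0. 0. 0.]
```

View pics/side21.png

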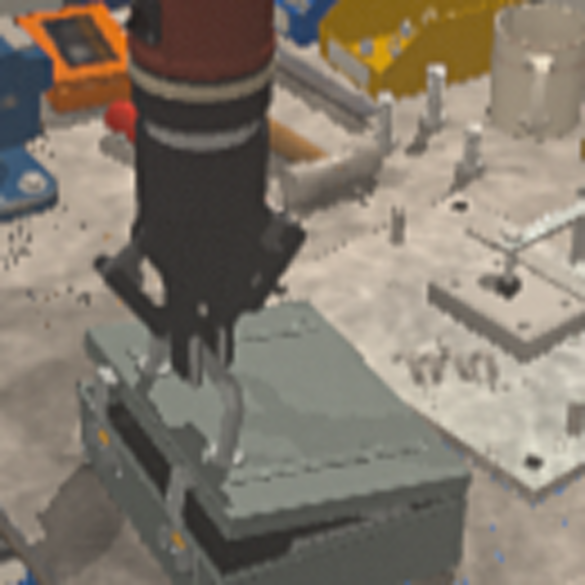

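apply_moves(increments=[-0.001,0,0.007,0,0,0,-1,-0.0033,0,0.006,0,0,0,-1,-0.002,0,0.005,0,0,0,-1])

```text
clock: 17.25
ee_pos: [0.416, -0.2956, 0.1105]
ee_rot: [3.124, -0.138, -0.033]
contact_force: [-1.7, 2.8, 8.4]
finger_gap: 0.0091
```

```bash
python3 -c "
from h import *
lidplan(4,.03)"
```

```text
th 0.025 rad 0.157 y -0.0013 F [-1.7  2.8  8.4] gap 0.0091 tilt [-0.022 -0.014 -1.   ] J [-0.75  0.37 -0.38  0.83 -0.02  0.91]
[ 0.0025 -0.0001  0.0061]
[-0.0003 -0.      0.0008]
[0. 0. 0.]
[0. 0. 0.]
```

apply_moves(increments=[0,0,0.004,0,0,0,-1,0,0,0.004,0,0,0,-1,0,0,0.004,0,0,0,-1])

```text
clock: 17.62
ee_pos: [0.4143, -0.2956, 0.1057]
ee_rot: [3.121, -0.137, -0.035]
contact_force: [-14.4, 15.6, 65.2]
finger_gap: 0.0091
```

```bash
python3 -c "
from h import *
lidplan(1,.03)
save('side','side22.png',(200,130,330,260),4.5)"
```

```text
th -0.007 rad 0.1566 y -0.0014 F [-14.4  15.6  65.2] gap 0.0091 tilt [-0.023 -0.017 -1.   ] J [-0.75  0.38 -0.39  0.81 -0.03  0.91]
[ 0.0038 -0.0001  0.002 ]
```

View pics/side22.png

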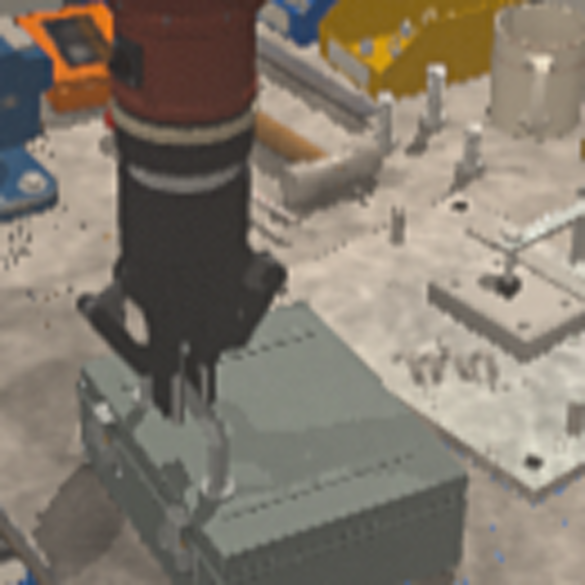

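apply_moves(increments=[0,0,-0.001,0,0,0,-1,0,0,0,0,0,0,-0.6,0,0,0,0,0,0,-0.25,0,0,0,0,0,0,-0.25])

```text
clock: 18.18
ee_pos: [0.4142, -0.2953, 0.1065]
ee_rot: [3.12, -0.137, -0.035]
contact_force: [1.2, -0.1, -0.1]
finger_gap: 0.032
```

```bash
python3 -c "
from h import *
lidplan(1,.03)
save('wrist','w23.png',None,1.5)
save('side','side23.png',(200,130,330,260),4.5)"
```

```text
th -0.003 rad 0.157 y -0.0011 F [ 1.2 -0.1 -0.1] gap 0.032 tilt [-0.023 -0.017 -1.   ] J [-0.75  0.37 -0.39  0.82 -0.03  0.91]
[ 0.0039 -0.0001  0.0028]
```

View pics/w23.png

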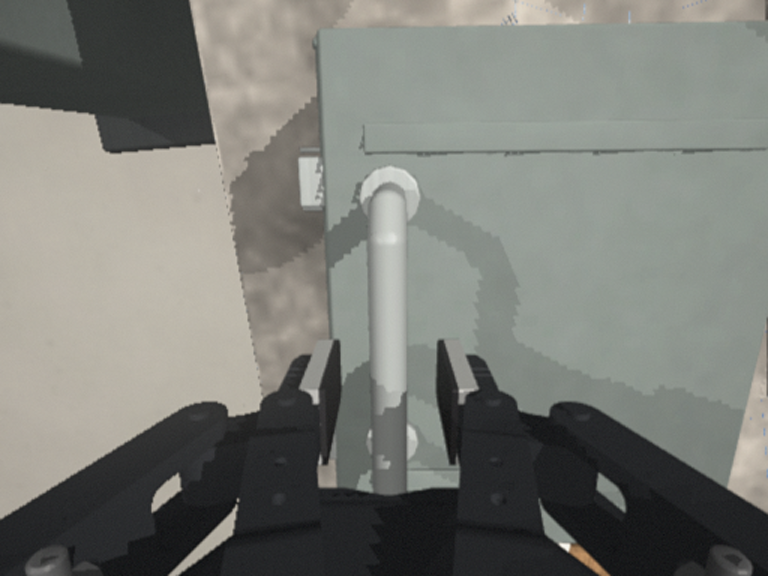

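View pics/side23.png

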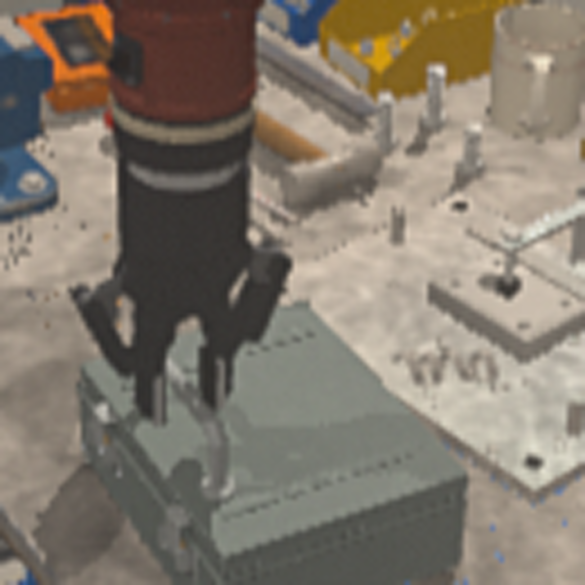

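Lid sits closed, fingers free of the bar (columns 340 and 440, bar at 388). Rising.

apply_moves(increments=[0,0,-0.015,0,0,0,-0.25,0,0,-0.03,0,0,0,-0.25,0,0,-0.05,0,0,0,-0.25,0,0,-0.05,0,0,0,-0.25,-0.03,0,-0.04,0,0,0,-0.25,0,0,0,0,0,0,-0.25])

```text
clock: 19.02
ee_pos: [0.3879, -0.2892, 0.3031]
ee_rot: [3.118, -0.136, -0.032]
contact_force: [-0.4, -0.4, -0.4]
finger_gap: 0.0321
```

```bash
python3 - <<'E'
from h import *
print(pose()[0],bot.sense()["contact_force"].round(2))
save('wrist','w24.png',None,1.5)
save('side','side24.png',(170,150,330,310),3.6)
im=cv2.imread("pics/full_side24.png")
for th in (0,.057):
    for y in (-.042,.042): print(th,y,(proj("side",handle(th,y))-[170,150])*3.6, "front corner",(proj("side",handle(th,-.105 if y<0 else .105,.168,.016))-[170,150])*3.6)
E
```

```text
[ 0.38792468 -0.28918121  0.3031012 ] [-0.37 -0.44 -0.41]
0 -0.042 [282.42365211 263.03155586] front corner [286.71838342 370.78423515]
0 0.042 [234.12178335 203.11662029] front corner [171.13036963 215.0635598 ]
0.057 -0.042 [286.86323086 253.2403884 ] front corner [288.23594914 360.29474567]
0.057 0.042 [238.2154537  193.67210448] front corner [172.0146222  205.23707947]
```

View pics/side24.png

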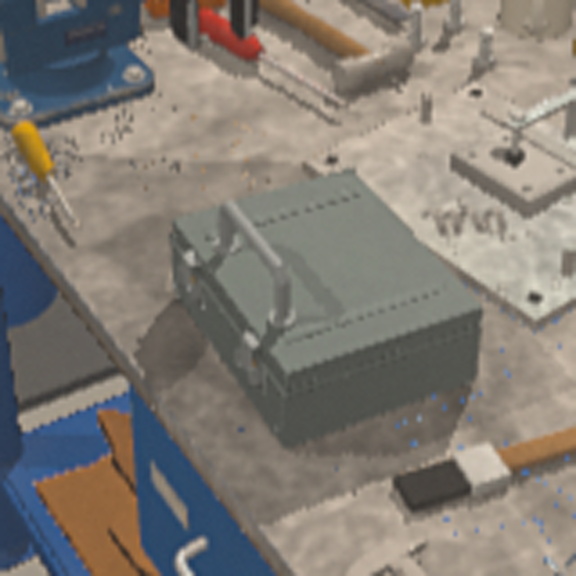

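View pics/w24.png

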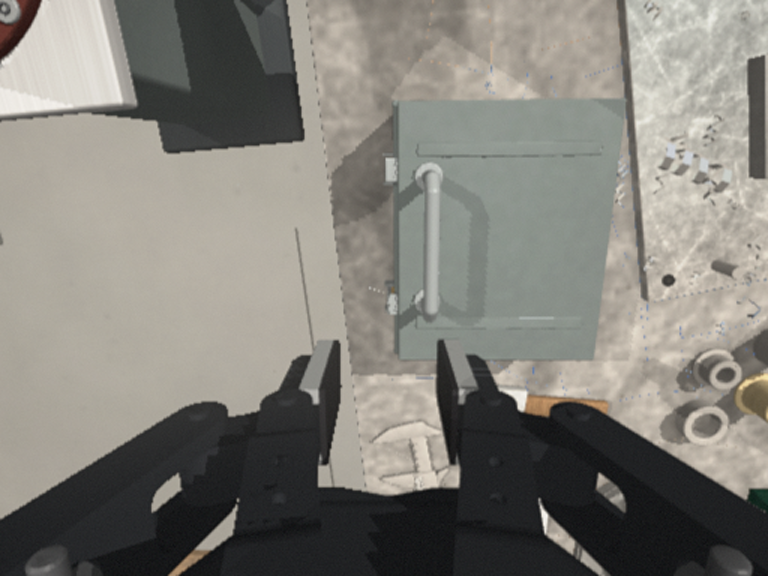

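```bash
python3 -c "
from plant import bot
print(bot.job_done())"
```

```text
the job is handed in; nothing more can be done
None
```

I placed the plug gauge in the front compartment and pushed the stay's knee in past straight. I then gripped the handle, lowered the lid along its arc and pressed it home in its catches. I let go, raised the arm clear and handed the job in at about 19 s of the 67 s allowed. No verdict was reported.

- **Plug gauge:** after I let go, the wrist and side images showed it lying along the front compartment near its centre. It was still there in the last images before the lid covered it.
- **Knee:** I pushed the boss in by about 23 mm, which I estimate folded it to about 0.6 rad. The lid held there on its own, at about 1.27 rad.
- **Lid:** I lowered it at an estimated 0.4 to 0.8 rad/s. In the last side view its front corner and the handle bar match the shut position to within about 2 pixels (about 8 enlarged), and not the position 10 mm up on the catches.
- **Clearance:** at hand-in the tool was about 0.18 m above the handle bar and the contact force read about zero.
- **Screwdriver and brush:** by eye they had not moved in the last images. I did not measure them.

Two readings disagreed or ran high. The final press reached 65 N on the wrist, well above the roughly 10 N needed but under the 120 N limit. The handle's radius came out 3 to 5 mm longer as the lid closed (157 mm against 152 mm), so the lid-angle estimate from the arm alone was loose near shut. I relied on the image check there.

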